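Load the nail samples, clamp them and latch the tray under the curing lamp

TASK

Pinch the red spring button and slide the sample tray out from the lamp until the button pops out through the end hole farthest from the lamp; then swing the blue-handled clamp open, stand every painted nail sample in a pocket of the tray, make sure that each is fully down, and only then close the clamp over their feet. With the samples clamped, pinch the button again, slide the tray under the lamp until the button pops out through the end hole nearest the lamp, not the middle one, and finally press the lamp's green start button right down and let it go. Leave the other things on the table where they are.

Things in the scene. Friction and masses are not known exactly. Their poses are not given: they have to be found in the camera images.
- tray (a point): centre of the top face of the grey tray's floor, 12 mm above the table. Its axes are the curing station's (turned a little from the table's): +y runs from the guide tube to the lamp and is the way the tray slides, +x is the clamp's hinge side, away from the robot, z up. Outer walls and pocket dividers stand 10 mm above the floor
- lamp (a point): centre of the top of the white lamp, a fixed tunnel 200 mm (x) by 160 mm (y), top 88 mm above the table, 70 mm clear inside, open at both y ends. 215 mm towards +y of where tray is with the tray in the loading hole, so there all pockets are free from above. Axes as tray
- pocket1 (a point): centre of the floor of the tray's first pocket, nearest the guide tube, 54 mm towards -y of tray; the other three follow every 36 mm towards +y. A pocket is 40 mm (x) by 28 mm (y), 10 mm deep. Axes as tray
- carriage (a joint): place of the tray and its inner tube along +y, in m: 0 = loading hole (farthest from the lamp), 0.105 = parking hole half way, 0.21 = curing hole (under the lamp). Stops lie 18 mm past either end hole. It slides with 1 to 3 N when the button is pressed in, or rides inside between holes; in a hole the button has 1.5 mm of play each way
- snap (a joint): travel of the red spring button, in m: 0 = popped right out through a hole (latched, the tray cannot slide); about 0.004 = riding inside the tube wall between holes; 0.0065 = pressed fully in. Free to slide when pressed more than 0.004. It takes 3 N to start and 7 N for full travel. If it comes to a hole unpressed it pops out there
- pinch (a point): point on the guide tube's axis (level square tube 24 x 24 mm along y, axis 30 mm above the table), level with the red button; moves with the tray; axes as tray. Red cap, 18 mm across, at +x: its face is 23 mm from here when out, 16.5 mm pressed. Black pad, fixed to the inner tube, 20 x 18 mm, at -x: its face is 18 mm from here. Squeeze cap and pad together from above, then slide
- clamp (a joint): angle of the clamp bar in rad: 0 = shut, level over the feet of the samples; 1.57 = upright; 2.5 = fully open, leaning back. It stays where it is left (1 to 2 N at the blue handle's end moves it). Upright, the handle reaches 112 mm above the table and can be in a gripper's way; fully open 79 mm. A sample that is not fully down props it open
- clamp_hinge (a point): point on the clamp's hinge line (along y) at the blue handle's root: 36 mm towards +x and 92 mm towards -y of tray, 18 mm above the tray floor. The steel bar (25 mm wide, 140 mm long, 5 mm thick) lies over the +x half of all four pockets when shut
- clamp_end (a point): grip point in the blue clamp handle, 72 mm from the hinge line and 10 mm short of the handle's end. The handle is 12 mm wide along y and 6 mm thick, with room for fingers on both sides here; gripped across its 12 mm it can turn between the fingers as they follow the arc about the hinge line. Shut, it points to -x from the hinge
- start (a joint): travel of the lamp's green start button, in m: 0 = out, 0.005 = fully down (needs 5 N); springs back
- start_top (a point): centre of the top face of the green start button (24 mm across) on the lamp's top; pressed downwards
- sample1_mid (a point): middle (26 mm over its underside) of the nail sample with a red tip, 55 mm high, 60 g: weighted white foot 36 x 24 x 14 mm (x, y, z) and on its centre an upright paddle 14 mm (x) by 8 mm (y), 14 to 52 mm high, gripped across its 8 mm. Fits a pocket with its 36 mm along the tray's x, either way round. May be absent (None)
- sample2_mid (a point): middle (26 mm over its underside) of the nail sample with a light pink tip, 55 mm high, 60 g: weighted white foot 36 x 24 x 14 mm (x, y, z) and on its centre an upright paddle 14 mm (x) by 8 mm (y), 14 to 52 mm high, gripped across its 8 mm. Fits a pocket with its 36 mm along the tray's x, either way round. May be absent (None)
- sample3_mid (a point): middle (26 mm over its underside) of the nail sample with a blue tip, 55 mm high, 60 g: weighted white foot 36 x 24 x 14 mm (x, y, z) and on its centre an upright paddle 14 mm (x) by 8 mm (y), 14 to 52 mm high, gripped across its 8 mm. Fits a pocket with its 36 mm along the tray's x, either way round. May be absent (None)
- sample4_mid (a point): middle (26 mm over its underside) of the nail sample with a purple tip, 55 mm high, 60 g: weighted white foot 36 x 24 x 14 mm (x, y, z) and on its centre an upright paddle 14 mm (x) by 8 mm (y), 14 to 52 mm high, gripped across its 8 mm. Fits a pocket with its 36 mm along the tray's x, either way round. May be absent (None)
- water: matt black drinks bottle, 70 mm across, 170 mm tall; origin at the centre of its underside. Bystander
- polish_a: dark pink nail-polish bottle with black cap, 30 mm across, 65 mm tall; origin at the centre of its underside. Bystander
- polish_b: grey-blue nail-polish bottle with white cap, 30 mm across, 65 mm tall; origin at the centre of its underside. Bystander
- remover: low amber jar with white lid, 48 mm across, 60 mm tall; origin at the centre of its underside. Bystander
- file: grey nail file lying flat, 20 x 178 x 5 mm (x, y, z); origin at the centre of its underside. Bystander
- buffer: yellow buffer block, 36 x 55 x 22 mm; origin at the centre of its underside. Bystander
- pusher: slim steel cuticle pusher lying flat along its own x, 130 mm long, 10 mm wide; origin at the middle of its underside. Bystander

How it is judged:
By the outcome, as a careful person would: the job done as asked, in the order asked, and still so for the second after the job is handed in, with the robot touching nothing.
Of sample1, sample2, sample3, sample4 only 2 to 4 are there at a start; the rules pass over those that are not, and their reading is None.
At some moment in a run one of sample1, sample2, sample3, sample4 may be knocked a few centimetres aside while the robot is not near it.
It also fails if it takes over 210 s, if anything falls off the work surface, if the arm or the gripper's body presses on something with over 40 N, if the wrist force passes 120 N, or if a joint passes its speed limit or range.

ROBOT

A 7-joint arm with a two-finger parallel gripper is mounted at the origin on the work surface. World frame = base frame: x ahead of the robot, y to its left, z up, the work surface at z = 0. Lengths are in m, angles in rad, forces in N, time in s.
With the tool pointing down it reaches from about 0.4 to 0.85 m from the base axis. Payload 10.4 kg.
Tool frame: the origin (TCP) lies on the centre line of the jaws, within the pads' length; the fingertips stand r.finger_overhang ahead of it and the grasp point (between the pads) lies 5 mm behind it (r.finger_overhang is the distance from the TCP to the fingertips, in m); z points along the fingers, y is the line along which they close (so a half turn about z gives the same grasp; the last joint's range is limited). The gripper opens to 87 mm and grips with 3 to 60 N. Pads are 19 mm wide; open, the fingers measure 117 mm over their backs; the gripper's body (75 mm by 190 mm) begins 51 mm behind the grasp point.
Start: joints at [-1.244, 0.332, -0.065, 1.46, 0.022, 1.35, -0.088], TCP at [0.214, 0.587, 0.237] pointing down, gripper open.
Joint ranges: [-2.6, 2.6], [-0.5, 2.12], [-1.47, 1.34], [0.16, 2.42], [-1.27, 4.41], [0.06, 2.06], [-2.6, 2.6]. Speed limits (rad/s): [2.22, 2.22, 2.79, 2.79, 3.14, 3.14, 3.14].

INTERFACE

Orientations are given as a unit quaternion [x, y, z, w].
In Python, from bench import read_state, viewer, r gives the robot as it stands.
- The arm moves only by the tool carry_out, never from a script. Its argument "moves" is a list of rows, each a list of 6 numbers: the shift along the tool's x, y, z in units of 40 mm (1.0 is 40 mm), then the turn, a rotation vector about the tool's x, y, z in units of 8 degrees (1.0 is 8 degrees). A call has 1 to 20 rows; each row shifts and turns the commanded pose from where the row before left it, along the tool's axes as they then stand; what a row does not reach is not made up. A row lasts 1/8 s, in which the tool goes at most 62.5 mm and 10.7 degrees, less where a joint would pass 70% of its speed; a pose out of reach is approached as far as the arm can. A call is refused whole if a number of a shift passes 1 or a number of a turn 1, either way. A call with a gripper value outside its range is refused whole. "fingers" is the finger opening in mm, from 0 to 87, set as the call begins (left out, the last holds). The fingers move at their own pace and stop on an object; "force" is the grip in N (left out, the last holds). Time passes only in rows, so rows that do not move let the fingers close. It gives the time, the measured TCP pose, the force, the opening and the grip force at its end, in the units of the state.
- read_state(): the state, without advancing time (a new reading comes with each control period).
- viewer.camera(name): name is "scene" or "top" or "wrist"; returns a dict with "pixels" (480x640x3 uint8, red, green, blue), "range_z" (480x640 float32, m along the optical axis (not along the pixel's ray), 0 where there is no reading), "fx", "fy", "cx", "cy" (pixels), "k1" (the pictures are not rectified: a ray, as slopes to the right and down, at radius r is drawn at 1 + k1 r^2 times it, then the intrinsics apply), "xyz" and "orientation" of the camera in the world. Camera axes: x right, y down, z forward; pixel columns grow to the right and rows downward; lengths in m; the calibration is good to about 2 mm. A picture is of the moment at which its call begins.
- r.close_job(): hands the job in; it is judged then, once.
The state is a dict: "time": time; "joint_positions": joint angles; "joint_vel": joint speeds; "joint_torque": joint torques, N m; "ee_pos": TCP position; "eef_rot": TCP orientation; "ft_force": force on the tool from outside, world axes, zero at the start; "torque": the same for the moment, N m; "width": finger opening in m; "grip_force": force on a finger pad.
Only numpy, scipy, OpenCV 4.12 (cv2) and the standard library are available. Lean on these libraries where they do the work, as an engineer would, in place of code of your own. Each camera call takes 0.05 s, during which the arm holds its last target. There are 200 camera calls.

## Working session

There is one attempt and no reset: what is moved stays moved. The work goes in short steps, Python scripts to look and compute and a tool call to move; the robot and the scene stay as the last step left them, time stands still between calls to the robot, and variables do not carry over. Pictures are saved under pics/ and viewed, at most 14 in all, crops included, and the job is handed in when it is done.

Besides the shell and the picture viewer there is one more tool, called after "Call:" by a JSON object that holds its "name" and its "arguments". carry_out: Moves the arm, as the interface text tells. Its arguments: {"type":"object","properties":{"moves":{"type":"array","items":{"type":"array","items":{"type":"number"}}},"fingers":{"type":"number"},"force":{"type":"number"}},"required":["moves"]}

```bash
ls; mkdir -p pics; cat > h.py <<'E'
import numpy as np, cv2
from scipy.spatial.transform import Rotation as R
from bench import read_state, viewer, r
def snap(name, fn=None):
    c=viewer.camera(name)
    np.savez('%s.npz'%name, **{k:np.asarray(v) for k,v in c.items()})
    if fn: cv2.imwrite('pics/'+fn, c['pixels'][:,:,::-1])
    return c
def load(name):
    d=np.load('%s.npz'%name); return {k:d[k] for k in d.files}
def ray(c,u,v):
    u=np.atleast_1d(u).astype(float); v=np.atleast_1d(v).astype(float)
    x=(u-c['cx'])/c['fx']; y=(v-c['cy'])/c['fy']
    a,b=x.copy(),y.copy()
    for _ in range(20):
        s=1+c['k1']*(a*a+b*b); a,b=x/s,y/s
    d=np.stack([a,b,np.ones_like(a)],-1)
    return d, R.from_quat(c['orientation']).apply(d)
def onplane(c,u,v,z):
    _,w=ray(c,u,v); o=np.asarray(c['xyz'])
    return o+w*((z-o[2])/w[:,2])[:,None]
def bydepth(c,u,v):
    d,w=ray(c,u,v); z=c['range_z'][np.atleast_1d(v).astype(int),np.atleast_1d(u).astype(int)]
    return np.asarray(c['xyz'])+w*z[:,None]
def cloud(c):
    v,u=np.mgrid[0:480,0:640]
    p=bydepth(c,u.ravel(),v.ravel()); return p.reshape(480,640,3)
E
python3 - <<'E'
from h import *
for n in ['scene','top']:
    c=snap(n,n+'0.png'); print(n,c['xyz'],c['orientation'],c['fx'],c['k1'])
s=read_state(); print({k:np.round(v,3) for k,v in s.items()}); print(r.finger_overhang)
E
```

```text
pics
scene [1.28050025 0.1426752  0.94899904] [ 0.57467452  0.74419245 -0.26493567 -0.2138595 ] 465.0530272765528 -0.05055913686798007
top [ 0.48582142 -0.0306155   1.46729596] [-0.70256866  0.70985801 -0.03466567  0.03601638] 484.28523230092554 -0.08743242113589977
{'time': np.float64(0.1), 'joint_positions': array([-1.244,  0.333, -0.065,  1.461,  0.022,  1.35 , -0.089]), 'joint_vel': array([ 0.001, -0.001, -0.001, -0.002,  0.001, -0.001, -0.001]), 'joint_torque': array([ 1.0000e-03, -6.2454e+01,  2.4000e-02, -3.9072e+01, -6.1000e-02,
        3.6000e-02,  0.0000e+00]), 'ee_pos': array([0.214, 0.587, 0.236]), 'eef_rot': array([ 0.174,  0.985, -0.001, -0.   ]), 'ft_force': array([ 0.136,  0.769, -0.5  ]), 'torque': array([-0.006,  0.047, -0.044]), 'grip_force': np.float64(0.0), 'width': np.float64(0.087)}
0.014
```

View pics/top0.png

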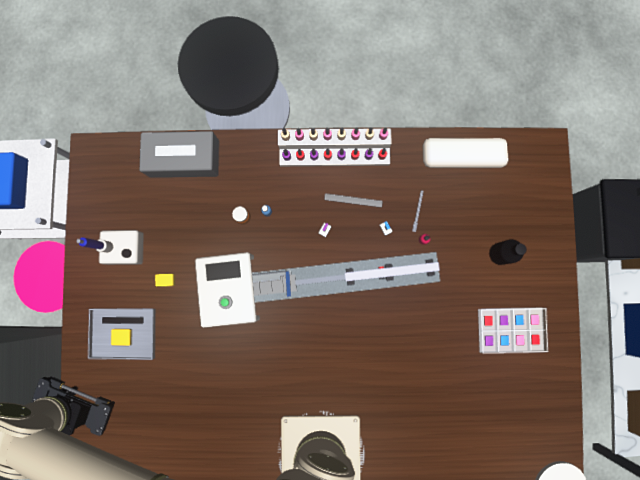

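View pics/scene0.png

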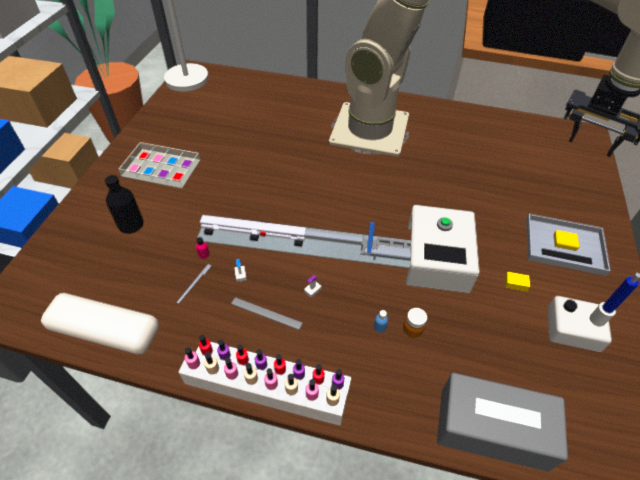

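The top picture shows two samples, purple at (325,229) and blue at (386,228). The lamp is at (225,290), its green button at (225,302), the tube runs from (345,277) to (437,265), the red button is near (382,270), and the blue handle is at (289,283).

```bash
python3 - <<'E'
from h import *
c=load('top'); s=load('scene')
a=cv2.resize(c['pixels'][235:335,190:450,::-1],None,fx=3,fy=3,interpolation=cv2.INTER_CUBIC)
b=cv2.resize(s['pixels'][200:300,190:450,::-1],None,fx=3,fy=3,interpolation=cv2.INTER_CUBIC)[:290]
cv2.imwrite('pics/z0.png',np.vstack([a[:300],b]))
P=cloud(c)
hsv=cv2.cvtColor(c['pixels'],cv2.COLOR_RGB2HSV)
def rep(n,m,z=None):
    k,l,st,ce=cv2.connectedComponentsWithStats(m.astype(np.uint8))
    for i in range(1,k):
        if st[i,4]>=4:
            q=P[l==i]; print(n,np.round(ce[i],1),st[i,4],np.round(np.median(q,0),3))
H,S,V=[hsv[...,i].astype(int) for i in range(3)]
roi=np.zeros((480,640),bool); roi[190:335,185:450]=1
rep('green',roi&(H>45)&(H<85)&(S>100))
rep('blue',roi&(H>100)&(H<125)&(S>100))
rep('purple',roi&(H>125)&(H<155)&(S>80))
rep('red',roi&((H<6)|(H>174))&(S>150)&(V>120))
# lamp top
m=(abs(P[...,2]-0.088)<0.008)&roi
m[:,270:]=0
rect=cv2.minAreaRect(P[m][:,:2].astype(np.float32)); print('lamp',rect,m.sum(),np.median(P[m][:,2]))
m=(abs(P[...,2]-0.042)<0.006)&roi; m[:,:340]=0
k,l,st,ce=cv2.connectedComponentsWithStats(m.astype(np.uint8)); i=1+np.argmax(st[1:,4])
print('tube',cv2.minAreaRect(P[l==i][:,:2].astype(np.float32)),st[i])
E
```

```text
green [224.2 302. ] 48 [0.457 0.265 0.109]
blue [267.1 211.1] 39 [0.722 0.151 0.041]
blue [386.7 225.1] 26 [ 0.677 -0.202  0.052]
blue [287.7 283.5] 85 [0.509 0.091 0.051]
purple [325.  226.5] 22 [ 0.674 -0.019  0.053]
red [381. 267.] 5 [ 0.554 -0.183  0.036]
lamp ((0.49082282185554504, 0.26848703622817993), (0.19868899881839752, 0.160210981965065), 5.728000164031982) 3608 0.08798133075476078
tube ((0.5399993062019348, -0.20678037405014038), (0.034914445132017136, 0.29090383648872375), 8.294713973999023) [340 263  99  18 746]
```

View pics/z0.png

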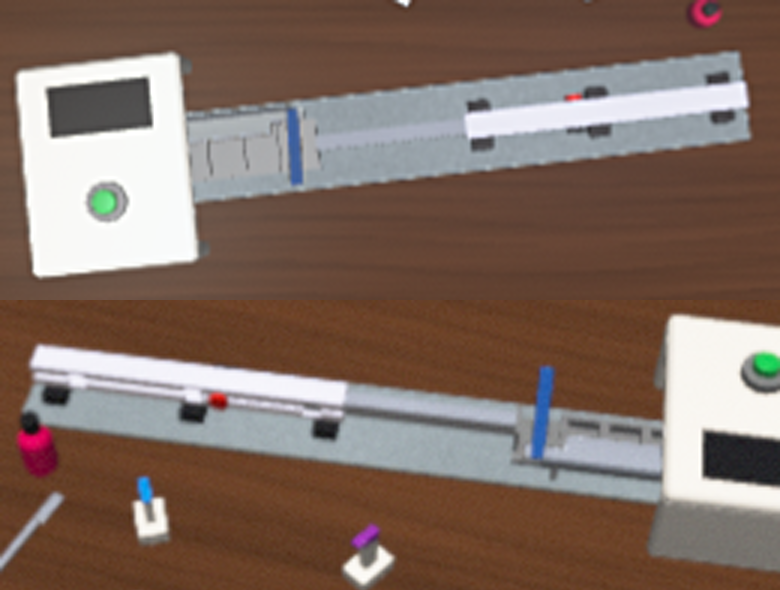

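Cropped view: the clamp handle (pixels 290-300 in the crop) appears nearly shut, the tray is partly under the lamp, and the red cap is beside the middle black bracket. The station is turned about 5.8°. Next I go above the button.

Call:
{"name": "carry_out", "arguments": {"moves": [[0, 0, 0, 0, 0, 1], [0, 0, 0, 0, 0, 1], [0, 0, 0, 0, 0, 1], [0, 0, 0, 0, 0, 1], [0, 0, 0, 0, 0, 1], [0, 0, 0, 0, 0, 1], [0, 0, 0, 0, 0, 1], [0, 0, 0, 0, 0, 1]], "fingers": 87}}

```text
time: 1.1
ee_pos: [0.2141, 0.587, 0.2361]
eef_rot: [0.671, 0.741, -0.0, 0.0]
ft_force: [-0.0, 0.7, -0.1]
width: 0.087
grip_force: 0.0
```

Call:
{"name": "carry_out", "arguments": {"moves": [[-1, 0.31, 0.045, 0, 0, 0], [-1, 0.31, 0.045, 0, 0, 0], [-1, 0.31, 0.045, 0, 0, 0], [-1, 0.31, 0.045, 0, 0, 0], [-1, 0.31, 0.045, 0, 0, 0], [-1, 0.31, 0.045, 0, 0, 0], [-1, 0.31, 0.045, 0, 0, 0], [-1, 0.31, 0.045, 0, 0, 0], [-1, 0.31, 0.045, 0, 0, 0], [-1, 0.31, 0.045, 0, 0, 0], [-1, 0.31, 0.045, 0, 0, 0], [-1, 0.31, 0.045, 0, 0, 0], [-1, 0.31, 0.045, 0, 0, 0], [-1, 0.31, 0.045, 0, 0, 0], [-1, 0.31, 0.045, 0, 0, 0], [-1, 0.31, 0.045, 0, 0, 0], [-1, 0.31, 0.045, 0, 0, 0], [-1, 0.31, 0.045, 0, 0, 0], [-1, 0.31, 0.045, 0, 0, 0], [-1, 0.31, 0.045, 0, 0, 0]]}}

```text
time: 3.6
ee_pos: [0.5443, -0.1837, 0.2002]
eef_rot: [0.669, 0.743, -0.0, -0.0]
ft_force: [1.3, -0.2, 0.6]
width: 0.0868
grip_force: 0.0
```

```bash
cat >> h.py <<'E'
def togo(p, yaw_y=None):
    s=read_state(); q=R.from_quat(s['eef_rot']); d=q.inv().apply(np.asarray(p)-s['ee_pos'])/0.04
    m=q.as_matrix(); y=np.degrees(np.arctan2(m[1,1],m[0,1]))
    print('at',np.round(s['ee_pos'],4),'yawy %.2f'%y,'tilt',np.round(m[:,2],3),'units',np.round(d,2), 'turn', None if yaw_y is None else round(-((yaw_y-y+90)%180-90)/8,2),'t %.1f'%s['time'],'w %.4f'%s['width'],'F',np.round(s['ft_force'],1))
E
python3 - <<'E'
from h import *
c=snap('wrist','w0.png'); togo([.545,-.19,.2],5.8); print(c['xyz'],R.from_quat(c['orientation']).as_matrix().round(2).tolist(),c['fx'])
E
```

```text
at [ 0.5445 -0.1889  0.1999] yawy 5.78 tilt [ 0.    -0.003 -1.   ] units [-0.03  0.01 -0.  ] turn -0.0 t 3.6 w 0.0871 F [-4.3 -0.3 -0.3]
[ 0.53873398 -0.11431638  0.34838681] [[0.99, 0.1, 0.03], [0.1, -0.96, -0.26], [0.0, 0.26, -0.97]] 344.9906379519068
```

View pics/w0.png

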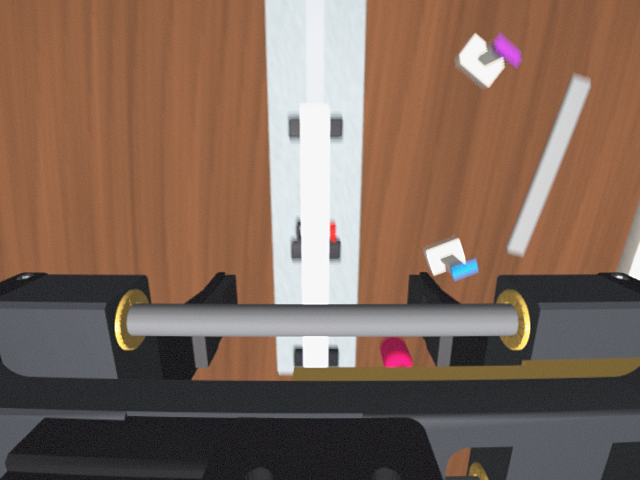

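The wrist view shows the cap at (334,232), the pad at (300,228), the tube as a white strip at columns 302-330, the blue sample at (448,256) and the purple one at (485,60).

```bash
cat >> h.py <<'E'
YAW=np.radians(5.8); L=np.array([0.4908,0.2685])
ex=np.array([np.cos(YAW),np.sin(YAW)]); ey=np.array([-np.sin(YAW),np.cos(YAW)])
def st(p): p=np.asarray(p); d=p[...,:2]-L; return np.stack([d@ex,d@ey],-1)
def wo(x,y): return L+x*ex+y*ey
def hsv(c):
    h=cv2.cvtColor(c['pixels'],cv2.COLOR_RGB2HSV).astype(int); return h[...,0],h[...,1],h[...,2]
def blobs(m,n=4):
    k,l,s,ce=cv2.connectedComponentsWithStats(m.astype(np.uint8)); return [(l==i,s[i],ce[i]) for i in range(1,k) if s[i,4]>=n]
E
python3 - <<'E'
from h import *
c=load('wrist'); H,S,V=hsv(c); P=cloud(c)
m=((H<6)|(H>174))&(S>150)&(V>100); m[280:]=0
for b,s,ce in blobs(m): print('red',ce,s,onplane(c,*ce,.03).round(4),st(onplane(c,*ce,.03)).round(4),P[b].mean(0).round(3))
t=(S<40)&(V>190); t[:,:290]=0; t[:,345:]=0; t[:108]=0; t[270:]=0
rows=[115,150,200,215]; L_=[np.where(t[r])[0][[0,-1]] for r in rows]
for r_,(a,b) in zip(rows,L_): print(r_,a,b,st(onplane(c,[a,b+1],[r_,r_],.042)).round(4).tolist())
v=np.where(t[:,316])[0]; print('tube +y end',st(onplane(c,316,v[0],.042)))
d=(V<60); d[:210]=0;d[265:]=0; d[:,285:]&=1; d[:,:285]=0; d[:,350:]=0
for b,s,ce in blobs(d,10): print('dark',ce,s,P[b].mean(0).round(4),st(P[b]).min(0).round(4),st(P[b]).max(0).round(4),P[b][:,2].max())
w=(S<50)&(V>170); w[:,:400]=0; w[280:]=0;w[:,550:]=0
for b,s,ce in blobs(w,40):
    q=P[b]; print('foot',ce,s,q.mean(0).round(4),cv2.minAreaRect(q[:,:2].astype(np.float32)),np.median(q[:,2]))
for n,lo,hi in [('blue',95,125),('purple',130,155)]:
    m=(H>lo)&(H<hi)&(S>100)
    for b,s,ce in blobs(m,20): print(n,ce,s,P[b].mean(0).round(4), P[b].max(0).round(4))
E
```

```text
red [332.69444444 233.30555556] [331 225   5  17  72] [[ 0.5571 -0.1912  0.03  ]] [[ 0.0195 -0.464 ]] [ 0.557 -0.192  0.027]
115 290 344 [[-0.018, -0.3586], [0.0283, -0.3585]]
150 290 344 [[-0.0185, -0.3873], [0.0289, -0.3871]]
200 290 344 [[-0.0194, -0.4306], [0.0297, -0.4304]]
215 290 344 [[-0.0196, -0.4442], [0.03, -0.444]]
tube +y end [[ 0.0039088  -0.35296597]]Traceback (most recent call last):
  File "<stdin>", line 9, in <module>
numpy._core._exceptions._UFuncOutputCastingError: Cannot cast ufunc 'bitwise_and' output from dtype('int64') to dtype('bool') with casting rule 'same_kind'
```

```bash
python3 - <<'E'
from h import *
c=load('wrist'); H,S,V=hsv(c); P=cloud(c)
print(c['pixels'][180,270:370:4].tolist())
z=P[...,2]; t=abs(z-.042)<.005
for r_ in [130,160,200,215]:
    k=np.where(t[r_,290:345])[0]+290; a,b=k[0],k[-1]; print(r_,a,b,st(onplane(c,[a,b+1],[r_,r_],.042)).round(4).tolist())
d=(V<70)&(np.indices(V.shape)[0]>105); d[265:]=0; d[:,:285]=0; d[:,350:]=0
for b,s,ce in blobs(d,10): print('dark',ce,s,P[b].mean(0).round(4),st(P[b]).min(0).round(4),st(P[b]).max(0).round(4),P[b][:,2].max())
w=(S<50)&(V>170); w[:,:400]=0; w[280:]=0;w[:,550:]=0
for b,s,ce in blobs(w,40):
    q=P[b]; print('foot',ce,s,q.mean(0).round(4),cv2.minAreaRect(q[:,:2].astype(np.float32)),np.median(q[:,2]))
for n,lo,hi in [('blue',95,125),('purple',130,155)]:
    m=(H>lo)&(H<hi)&(S>100)
    for b,s,ce in blobs(m,20): print(n,ce,s,P[b].mean(0).round(4), P[b].max(0).round(4))
E
```

```text
[[181, 173, 166], [224, 232, 235], [222, 230, 233], [226, 233, 236], [225, 232, 236], [223, 231, 235], [223, 232, 234], [223, 231, 235], [247, 247, 247], [247, 247, 247], [247, 247, 247], [247, 247, 247], [247, 247, 247], [247, 247, 247], [247, 247, 247], [230, 235, 239], [225, 233, 235], [223, 231, 234], [224, 232, 235], [222, 231, 234], [223, 230, 234], [224, 232, 234], [225, 232, 236], [157, 120, 102], [151, 103, 74]]
130 300 327 [[-0.0097, -0.3707], [0.0141, -0.3707]]
160 301 326 [[-0.0091, -0.3957], [0.0134, -0.3956]]
200 301 326 [[-0.0095, -0.4306], [0.0136, -0.4305]]
215 300 326 [[-0.0106, -0.4442], [0.0137, -0.4441]]
foot [479.64946765  61.07862408] [ 459   33   46   54 1221] [ 0.6713 -0.0235  0.0142] ((0.6229469180107117, -0.06927059590816498), (0.18509916961193085, 0.04713904485106468), 42.430198669433594) 0.013696847847406712
foot [531.90368609 207.56302021] [ 508  142   42  114 1682] [ 0.7575 -0.1496  0.0053] ((0.6710874438285828, -0.10819138586521149), (0.11005530506372452, 0.2410552054643631), 68.11024475097656) 0.004955568040693609
foot [443.90771176 254.96460177] [426 238  40  38 791] [ 0.6722 -0.2052  0.0167] ((0.6211570501327515, -0.15939083695411682), (0.04200141504406929, 0.1831309199333191), 48.409706115722656) 0.014124965591713612
blue [464.06405694 268.76868327] [451 260  27  20 281] [ 0.6889 -0.213   0.0322] [ 0.7183 -0.1143  0.3484]
purple [506.825054    50.42332613] [494  35  27  32 463] [ 0.6811 -0.0205  0.0423] [ 0.7152 -0.0089  0.0578]
```

```bash
python3 - <<'E'
from h import *
c=load('wrist'); P=cloud(c); z=np.where(c['range_z']>0,P[...,2],np.nan)
for r_ in [122,128,225,230,234,240,245,250,255]: print(r_,(z[r_,284:352:3]*1000).round(0).tolist())
print(c['pixels'][[228,248]][:,284:352:3].sum(-1).tolist())
for u,v in [(291,240),(341,240),(291,258),(341,258),(291,248)]: print(u,v,st(onplane(c,u,v,.012)).round(4))
E
```

```text
122 [6.0, 5.0, 20.0, 20.0, 18.0, 19.0, 42.0, 43.0, 43.0, 42.0, 42.0, 43.0, 42.0, 43.0, 42.0, 19.0, 20.0, 20.0, 20.0, 16.0, 7.0, 7.0, 5.0]
128 [6.0, 8.0, 17.0, 20.0, 18.0, 19.0, 43.0, 42.0, 43.0, 41.0, 43.0, 42.0, 44.0, 41.0, 43.0, 19.0, 20.0, 19.0, 20.0, 6.0, 6.0, 7.0, 6.0]
225 [5.0, 5.0, 6.0, 7.0, 39.0, 31.0, 42.0, 42.0, 42.0, 40.0, 42.0, 42.0, 42.0, 42.0, 42.0, 38.0, 38.0, 5.0, 6.0, 5.0, 5.0, 6.0, 5.0]
230 [7.0, 5.0, 5.0, 6.0, 39.0, 27.0, 43.0, 43.0, 41.0, 42.0, 41.0, 43.0, 42.0, 42.0, 41.0, 37.0, 39.0, 6.0, 7.0, 6.0, 6.0, 7.0, 7.0]
234 [6.0, 5.0, 6.0, 5.0, 40.0, 27.0, 41.0, 42.0, 42.0, 43.0, 43.0, 42.0, 43.0, 42.0, 43.0, 38.0, 36.0, 5.0, 6.0, 6.0, 7.0, 5.0, 6.0]
240 [6.0, 7.0, 18.0, 19.0, 20.0, 19.0, 42.0, 43.0, 42.0, 44.0, 40.0, 42.0, 43.0, 41.0, 42.0, 19.0, 19.0, 20.0, 19.0, 7.0, 7.0, 6.0, 7.0]
245 [7.0, 7.0, 19.0, 18.0, 20.0, 18.0, 42.0, 41.0, 41.0, 41.0, 42.0, 42.0, 41.0, 41.0, 42.0, 19.0, 19.0, 18.0, 17.0, 7.0, 5.0, 6.0, 6.0]
250 [7.0, 5.0, 18.0, nan, 19.0, 19.0, 42.0, 44.0, 42.0, 42.0, 43.0, 42.0, 41.0, 43.0, 43.0, 19.0, 19.0, 20.0, 18.0, 5.0, 6.0, 5.0, 7.0]
255 [6.0, 7.0, 6.0, 18.0, 18.0, 18.0, 41.0, 43.0, 42.0, 43.0, 42.0, 41.0, 43.0, 42.0, 41.0, 18.0, 18.0, 18.0, 18.0, 6.0, 5.0, 6.0, 7.0]
[[694, 693, 698, 678, 424, 415, 747, 741, 741, 741, 741, 741, 741, 741, 741, 679, 375, 528, 700, 684, 685, 690, 690], [683, 682, 603, 299, 309, 314, 748, 741, 741, 741, 741, 741, 741, 741, 743, 567, 276, 268, 259, 617, 687, 697, 678]]
291 240 [[-0.022  -0.4755]]
341 240 [[ 0.0285 -0.4754]]
291 258 [[-0.0223 -0.4946]]
341 258 [[ 0.0289 -0.4944]]
291 248 [[-0.0221 -0.484 ]]
```

```bash
python3 - <<'E'
from h import *
p=wo(.0015,-.463); togo([*p,.037],5.8)
c=load('top'); P=cloud(c); H,S,V=hsv(c)
m=(H>160)&(S>120); m[:190]=0;m[270:]=0;m[:,:400]=0;m[:,450:]=0
for b,s,ce in blobs(m): print('polish_a',P[b].mean(0), st(P[b].mean(0)))
E
```

```text
at [ 0.5445 -0.1889  0.1999] yawy 5.78 tilt [ 0.    -0.003 -1.   ] units [-0.05 -0.14  4.07] turn -0.0 t 3.6 w 0.0871 F [-4.3 -0.3 -0.3]
polish_a [ 0.63620514 -0.31411647  0.03283775] [ 0.0857837  -0.59432799]
```

Call:
{"name": "carry_out", "arguments": {"moves": [[0, -0.14, 0.8, 0, 0, 0], [-0.05, 0, 0.8, 0, 0, 0], [0, 0, 0.8, 0, 0, 0], [0, 0, 0.8, 0, 0, 0], [0, 0, 0.5, 0, 0, 0], [0, 0, 0.37, 0, 0, 0], [0, 0, 0, 0, 0, 0]], "fingers": 60}}

```text
time: 4.53
ee_pos: [0.5382, -0.1853, 0.0372]
eef_rot: [0.669, 0.743, -0.0, -0.0]
ft_force: [-0.5, -0.4, 0.1]
width: 0.0597
grip_force: 0.0
```

```bash
python3 - <<'E'
from h import *
c=snap('wrist','w1.png'); togo([*wo(.0015,-.463),.037],5.8)
E
```

```text
at [ 0.5387 -0.1855  0.038 ] yawy 5.95 tilt [ 0. -0. -1.] units [-0.16 -0.01  0.03] turn 0.02 t 4.6 w 0.0600 F [-0.1  0.2  0.7]
```

View pics/w1.png

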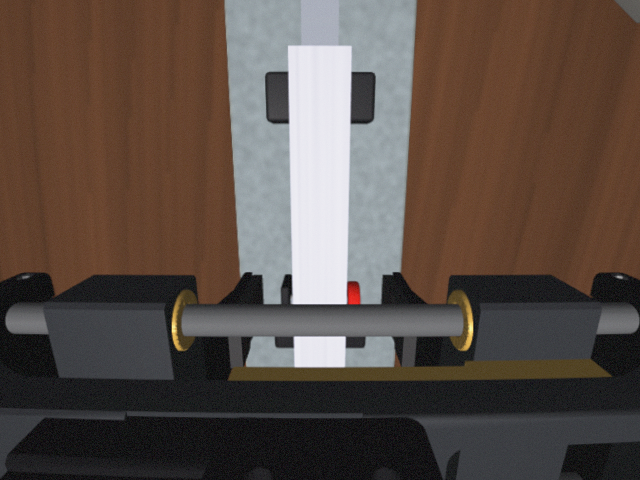

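The fingers straddle the tube with cap at (353,295) and pad at (287,290); a 6 mm shift toward the robot side along -y is still needed.

Call:
{"name": "carry_out", "arguments": {"moves": [[-0.15, 0, 0, 0, 0, 0], [0, 0, 0, 0, 0, 0], [0, 0, 0, 0, 0, 0]]}}

```text
time: 4.95
ee_pos: [0.5394, -0.1914, 0.0381]
eef_rot: [0.669, 0.743, 0.0, 0.0]
ft_force: [0.2, 0.6, -1.0]
width: 0.0601
grip_force: 0.0
```

Call:
{"name": "carry_out", "arguments": {"moves": [[0, 0, 0, 0, 0, 0], [0, 0, 0, 0, 0, 0], [0, 0, 0, 0, 0, 0], [0, 0, 0, 0, 0, 0], [0, 0, 0, 0, 0, 0], [0, 0, 0, 0, 0, 0]], "fingers": 25, "force": 16}}

```text
time: 5.7
ee_pos: [0.537, -0.1918, 0.0375]
eef_rot: [0.67, 0.743, -0.001, -0.002]
ft_force: [-7.9, 0.4, 8.1]
width: 0.0342
grip_force: 16.0
```

Call:
{"name": "carry_out", "arguments": {"moves": [[0, -0.03, 0, 0, 0, 0], [-0.2, 0, 0, 0, 0, 0], [-0.25, 0, 0, 0, 0, 0], [-0.25, 0, 0, 0, 0, 0], [-0.25, 0, 0, 0, 0, 0], [-0.25, 0, 0, 0, 0, 0], [-0.25, 0, 0, 0, 0, 0], [-0.25, 0, 0, 0, 0, 0], [-0.25, 0, 0, 0, 0, 0], [-0.25, 0, 0, 0, 0, 0], [0, 0, 0, 0, 0, 0], [0, 0, 0, 0, 0, 0]]}}

```text
time: 7.2
ee_pos: [0.5459, -0.2796, 0.0376]
eef_rot: [0.67, 0.743, -0.001, -0.001]
ft_force: [-6.6, -2.0, 4.0]
width: 0.034
grip_force: 16.0
```

```bash
python3 - <<'E'
from h import *
c=snap('top'); s=read_state(); print(st(s['ee_pos']),s['ft_force'].round(1),s['width'])
P=cloud(c);H,S,V=hsv(c)
m=(H>100)&(H<125)&(S>100); m[:240]=0;m[330:]=0;m[:,:200]=0;m[:,400:]=0
for b,t,ce in blobs(m,20):
    q=P[b]; a=st(q); i=np.argsort(a[:,0]); print(ce,t,a.mean(0).round(4)); print(np.c_[a,q[:,2]][i][::8].round(3))
cv2.imwrite('pics/z1.png',cv2.resize(c['pixels'][235:335,190:450,::-1],None,fx=3,fy=3,interpolation=cv2.INTER_CUBIC))
E
```

```text
[-0.00057505 -0.55079093] [-6.4 -2.2  4.1] 0.034315454431309046
[317.80722892 280.5060241 ] [316 268   5  25  83] [-0.0019 -0.2664]
[[-0.036 -0.269  0.068]
 [-0.03  -0.264  0.067]
 [-0.024 -0.265  0.055]
 [-0.018 -0.265  0.052]
 [-0.01  -0.269  0.051]
 [-0.003 -0.264  0.052]
 [ 0.005 -0.271  0.049]
 [ 0.011 -0.271  0.047]
 [ 0.017 -0.266  0.04 ]
 [ 0.026 -0.27   0.041]
 [ 0.033 -0.264  0.034]]
```

View pics/z1.png

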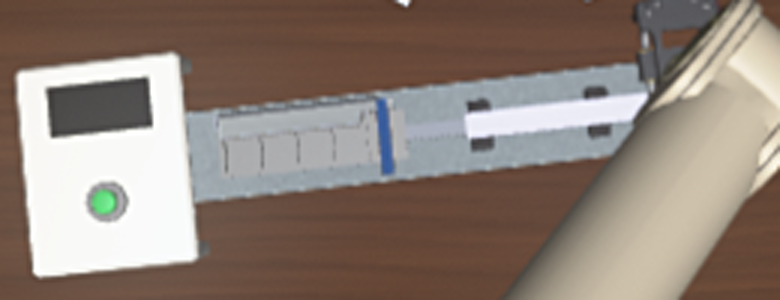

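Tray now shows its four pockets and the handle at station y −0.266, so carriage ≈ 0.041. I slide 30 mm more, then ease the grip and creep on.

Call:
{"name": "carry_out", "arguments": {"moves": [[-0.25, 0, 0, 0, 0, 0], [-0.25, 0, 0, 0, 0, 0], [-0.25, 0, 0, 0, 0, 0], [0, 0, 0, 0, 0, 0], [0, 0, 0, 0, 0, 0]]}}

```text
time: 7.88
ee_pos: [0.549, -0.3094, 0.0376]
eef_rot: [0.67, 0.743, -0.001, -0.001]
ft_force: [-6.9, -2.1, 4.0]
width: 0.034
grip_force: 16.0
```

Call:
{"name": "carry_out", "arguments": {"moves": [[0, 0, 0, 0, 0, 0], [0, 0, 0, 0, 0, 0], [-0.06, 0, 0, 0, 0, 0], [-0.06, 0, 0, 0, 0, 0], [-0.06, 0, 0, 0, 0, 0], [-0.06, 0, 0, 0, 0, 0], [0, 0, 0, 0, 0, 0], [0, 0, 0, 0, 0, 0]], "force": 4}}

```text
time: 8.88
ee_pos: [0.5511, -0.3173, 0.0375]
eef_rot: [0.669, 0.743, 0.0, -0.001]
ft_force: [-5.5, 2.5, 2.7]
width: 0.0375
grip_force: 4.0
```

Call:
{"name": "carry_out", "arguments": {"moves": [[-0.06, 0, 0, 0, 0, 0], [-0.06, 0, 0, 0, 0, 0], [-0.06, 0, 0, 0, 0, 0], [0, 0, 0, 0, 0, 0], [0, 0, 0, 0, 0, 0]], "force": 3.5}}

```text
time: 9.5
ee_pos: [0.5529, -0.3242, 0.0375]
eef_rot: [0.669, 0.743, 0.001, -0.0]
ft_force: [2.1, 4.5, -1.7]
width: 0.0393
grip_force: 3.5
```

Call:
{"name": "carry_out", "arguments": {"moves": [[-0.06, 0, 0, 0, 0, 0], [-0.06, 0, 0, 0, 0, 0], [0, 0, 0, 0, 0, 0], [0, 0, 0, 0, 0, 0]], "force": 3}}

```text
time: 10.0
ee_pos: [0.5534, -0.3295, 0.0377]
eef_rot: [0.669, 0.743, 0.001, 0.0]
ft_force: [2.9, 4.1, -1.6]
width: 0.0398
grip_force: 3.0
```

Call:
{"name": "carry_out", "arguments": {"moves": [[0, 0, 0, 0, 0, 0], [0, 0, 0, 0, 0, 0], [0, 0, -0.5, 0, 0, 0], [0, 0, -0.9, 0, 0, 0], [0, 0, -0.9, 0, 0, 0], [0, 0, -0.9, 0, 0, 0], [0, 0, -0.9, 0, 0, 0], [0, 0, 0, 0, 0, 0]], "fingers": 60}}

```text
time: 11.0
ee_pos: [0.5532, -0.332, 0.2062]
eef_rot: [0.67, 0.743, 0.001, 0.003]
ft_force: [-0.7, -0.6, -0.7]
width: 0.0601
grip_force: 0.0
```

```bash
python3 - <<'E'
from h import *
c=snap('wrist','w2.png'); s=snap('scene','s2.png'); togo([*wo(.0015,-.463),.037],5.8)
H,S,V=hsv(c); P=cloud(c)
m=((H<6)|(H>174))&(S>150)&(V>100); m[300:]=0; m[:,:200]=0; m[:,350:]=0
for b,t,ce in blobs(m): print('red',ce,t,st(onplane(c,*ce,.036)).round(4), st(onplane(c,t[0]+t[2],ce[1],.03)).round(4))
v,u=np.indices(V.shape); t=abs(P[...,2]-.042)<.005
for r_ in [150,180]:
    k=np.where(t[r_,270:365])[0]+270; print(st(onplane(c,[k[0],k[-1]+1],[r_,r_],.042)).round(4).tolist())
a=cv2.resize(s['pixels'][190:290,180:440,::-1],None,fx=3,fy=3,interpolation=cv2.INTER_CUBIC)
b=cv2.resize(c['pixels'][:,:,::-1],(400,300)); b=np.hstack([b,np.zeros((300,380,3),np.uint8)])
cv2.imwrite('pics/z2.png',np.vstack([a,b]))
E
```

```text
at [ 0.5523 -0.3307  0.2026] yawy 5.92 tilt [ 0.001 -0.    -1.   ] units [3.49 0.03 4.14] turn 0.02 t 11.1 w 0.0603 F [ 0.8 -0.  -1. ]
red [340.57843137 206.75490196] [337 198   7  18 102] [[ 0.0213 -0.5876]] [[ 0.0249 -0.5886]]
[[-0.0093, -0.5363], [0.0135, -0.5363]]
[[-0.0095, -0.5624], [0.0138, -0.5624]]
```

View pics/z2.png

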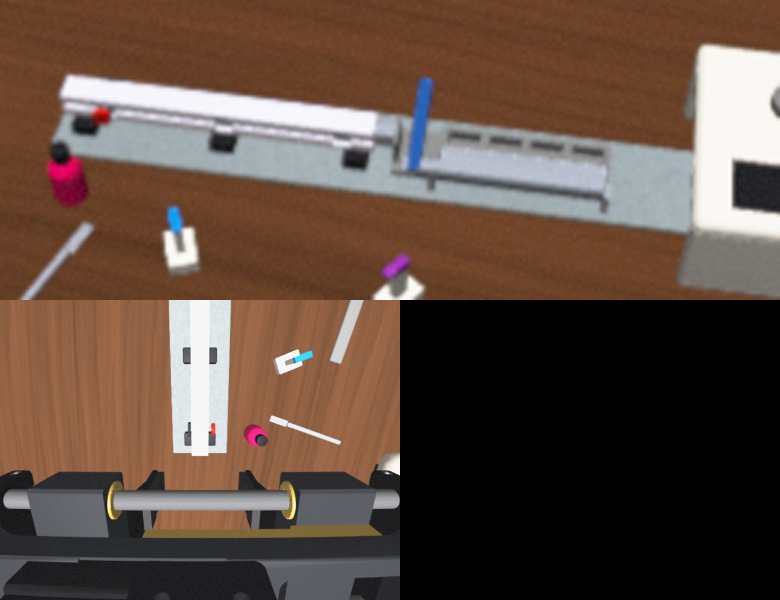

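The scene view shows the cap popped out at the far end (102,115 in the crop) beside the end bracket, and face 22.7 mm from the axis confirms it is latched. Clamp handle is about 0.48 rad up. I go above the clamp.

Call:
{"name": "carry_out", "arguments": {"moves": [[0.9, -0.05, 0, 0, 0, 0], [0.9, -0.05, 0, 0, 0, 0], [0.9, -0.05, 0, 0, 0, 0], [0.9, -0.05, 0, 0, 0, 0], [0.9, -0.05, 0, 0, 0, 0], [0.9, -0.05, 0, 0, 0, 0], [0.9, -0.05, 0, 0, 0, 0], [0.9, -0.05, 0, 0, 0, 0]]}}

```text
time: 12.1
ee_pos: [0.5057, -0.0445, 0.2011]
eef_rot: [0.669, 0.743, -0.001, -0.0]
ft_force: [0.1, -0.7, -0.7]
width: 0.06
grip_force: 0.0
```

Call:
{"name": "carry_out", "arguments": {"moves": [[0, 0, 0, 0, 0, 0.95], [0, 0, 0, 0, 0, 0.95], [0, 0, 0, 0, 0, 0.95], [0, 0, 0, 0, 0, 0.95], [0, 0, 0, 0, 0, 0.95], [0, 0, 0, 0, 0, 0.95], [0, 0, 0, 0, 0, 0.95], [0, 0, 0, 0, 0, 0.95], [0, 0, 0, 0, 0, 0.95], [0, 0, 0, 0, 0, 0.95], [0, 0, 0, 0, 0, 0.95], [0, 0, 0, 0, 0, 0.8], [0, 0, 0, 0, 0, 0], [0, 0, 0, 0, 0, 0]]}}

```text
time: 13.85
ee_pos: [0.5064, -0.0456, 0.2014]
eef_rot: [0.999, 0.053, -0.0, 0.0]
ft_force: [0.0, -1.1, -0.4]
width: 0.0601
grip_force: 0.0
```

```bash
python3 - <<'E'
from h import *
c=snap('wrist','w3.png'); s=read_state(); print(s['joint_positions'].round(2),st(s['ee_pos']).round(4))
H,S,V=hsv(c); P=cloud(c)
m=(H>100)&(H<125)&(S>100)&(c['range_z']>0); 
for b,t,ce in blobs(m,60):
    q=P[b]; a=np.c_[st(q),q[:,2]][np.argsort(st(q)[:,0])]; print(ce,t); print(np.array([g.mean(0) for g in np.array_split(a,9)]).round(4)); print('y range',np.percentile(a[:,1],[3,97]))
togo([*wo(-.0258,-.307),.058],-84.2)
E
```

```text
[-0.84  0.11  0.91  1.85 -0.09  1.22 -1.37] [-0.0162 -0.314 ]
[540.38478747  45.87695749] [531  28  20  34 447]
[[ 0.1278 -0.4897  0.0534]
 [ 0.1304 -0.489   0.0533]
 [ 0.1326 -0.4881  0.0534]
 [ 0.1348 -0.4874  0.0536]
 [ 0.137  -0.4863  0.0532]
 [ 0.1392 -0.4874  0.0515]
 [ 0.1419 -0.4867  0.0537]
 [ 0.1448 -0.4861  0.0526]
 [ 0.1497 -0.4949  0.0405]]
y range [-0.52238585 -0.4816494 ]
[316.50092937 214.7936803 ] [ 310  169   14   90 1076]
[[-0.0326 -0.3102  0.0638]
 [-0.0248 -0.3101  0.0621]
 [-0.0171 -0.3103  0.0584]
 [-0.0089 -0.3104  0.0547]
 [-0.0008 -0.3102  0.0509]
 [ 0.0076 -0.3102  0.047 ]
 [ 0.0158 -0.31    0.0433]
 [ 0.0243 -0.3102  0.0392]
 [ 0.0332 -0.3105  0.0351]]
y range [-0.31511792 -0.30522605]
at [ 0.5064 -0.0455  0.2015] yawy -83.93 tilt [-0.001 -0.    -1.   ] units [-0.24 -0.18  3.59] turn 0.03 t 13.9 w 0.0598 F [-0.7  0.5  0.1]
```

View pics/w3.png

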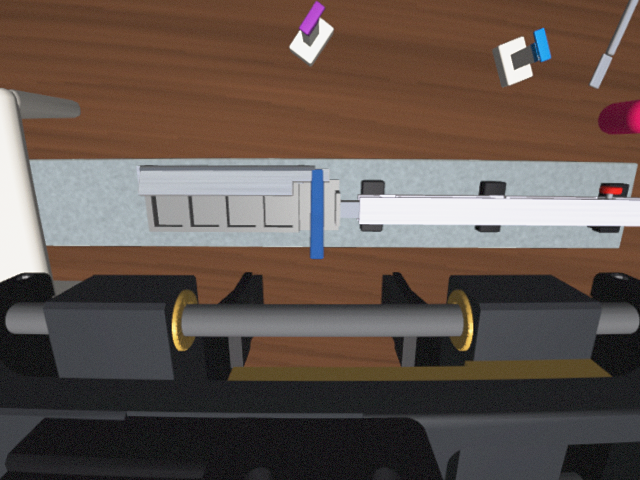

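The handle is at (317,215) in the picture, station y −0.310, angle 0.43 rad; samples at (311,38) and (521,58).

Call:
{"name": "carry_out", "arguments": {"moves": [[-0.29, -0.1, 0.5, 0, 0, 0], [0, 0, 0.9, 0, 0, 0], [0, 0, 0.9, 0, 0, 0], [0, 0, 0.7, 0, 0, 0], [0, 0, 0.5, 0, 0, 0], [0, 0, 0.15, 0, 0, 0], [0, 0, 0, 0, 0, 0], [0, 0, 0, 0, 0, 0]], "fingers": 36}}

```text
time: 14.9
ee_pos: [0.4952, -0.0427, 0.0565]
eef_rot: [0.999, 0.052, 0.001, -0.0]
ft_force: [0.2, -0.1, -0.1]
width: 0.0361
grip_force: 0.0
```

Call:
{"name": "carry_out", "arguments": {"moves": [[0, 0, 0, 0, 0, 0], [0, 0, 0, 0, 0, 0], [0, 0, 0, 0, 0, 0], [0, 0, 0, 0, 0, 0], [0, 0, 0, 0, 0, 0]], "fingers": 5, "force": 6}}

```text
time: 15.52
ee_pos: [0.4947, -0.0421, 0.0557]
eef_rot: [0.999, 0.052, -0.0, -0.0]
ft_force: [-1.7, 4.7, 0.4]
width: 0.0121
grip_force: 6.0
```

```bash
python3 - <<'E'
from h import *
s=read_state(); p=np.r_[st(s['ee_pos']),s['ee_pos'][2]]; print(p.round(4),s['width'],s['ft_force'].round(1))
prev=p; 
for th in np.linspace(.434,2.5,13)[1:]:
    q=np.array([.0375-.072*np.cos(th),-.31,.025+.072*np.sin(th)]); d=(q-prev)/.04; print(round(th,2),'row',d[0].round(2),-d[2].round(2)); prev=q
E
```

```text
[-0.0275 -0.3094  0.0557] 0.012102234157919192 [-1.7  4.7  0.4]
0.61 row 0.15 -0.26
0.78 row 0.2 -0.24
0.95 row 0.24 -0.2
1.12 row 0.27 -0.16
1.29 row 0.29 -0.11
1.47 row 0.3 -0.06
1.64 row 0.31 -0.01
1.81 row 0.31 0.05
1.98 row 0.29 0.1
2.16 row 0.27 0.15
2.33 row 0.24 0.19
2.5 row 0.21 0.23
```

Call:
{"name": "carry_out", "arguments": {"moves": [[0.15, 0, -0.26, 0, 0, 0], [0.2, 0, -0.24, 0, 0, 0], [0.24, 0, -0.2, 0, 0, 0], [0.27, 0, -0.16, 0, 0, 0], [0.29, 0, -0.11, 0, 0, 0], [0.3, 0, -0.06, 0, 0, 0], [0.31, 0, -0.01, 0, 0, 0], [0.31, 0, 0.05, 0, 0, 0], [0.29, 0, 0.1, 0, 0, 0], [0.27, 0, 0.15, 0, 0, 0], [0.24, 0, 0.19, 0, 0, 0], [0.2, 0, 0.22, 0, 0, 0], [0, 0, 0, 0, 0, 0], [0, 0, 0, 0, 0, 0]]}}

```text
time: 17.27
ee_pos: [0.6171, -0.0296, 0.069]
eef_rot: [0.999, 0.052, 0.0, -0.0]
ft_force: [-0.3, 4.8, -1.5]
width: 0.0118
grip_force: 6.0
```

Call:
{"name": "carry_out", "arguments": {"moves": [[0, 0, 0, 0, 0, 0], [0, 0, 0, 0, 0, 0], [0, 0, 0, 0, 0, 0], [0, 0, -0.7, 0, 0, 0], [0, 0, -0.9, 0, 0, 0], [0, 0, -0.9, 0, 0, 0], [0, 0, -0.7, 0, 0, 0], [0, 0, 0, 0, 0, 0]], "fingers": 36}}

```text
time: 18.27
ee_pos: [0.6179, -0.0306, 0.1992]
eef_rot: [0.999, 0.052, 0.002, -0.0]
ft_force: [0.3, 0.3, 0.1]
width: 0.0357
grip_force: 0.0
```

```bash
cat >> h.py <<'E'
def samples(c):
    """foot centre/axis from the white foot's top face (z=14 mm), tip from its colour"""
    H,S,V=hsv(c); P=cloud(c); ok=c['range_z']>0; out=[]
    for n,lo,hi in [('blue',95,125),('purple',130,158)]:
        for b,t,ce in blobs((H>lo)&(H<hi)&(S>90)&ok&(P[...,2]>.03)&(P[...,2]<.075),20):
            p=np.median(P[b],0); s=st(p)
            if s[0]<.075 and s[1]<-.33 or t[4]>1500: continue
            near=(np.hypot(P[...,0]-p[0],P[...,1]-p[1])<.06)&ok&(S<60)&(V>150)
            f=near&(abs(P[...,2]-.014)<.005)
            k=cv2.morphologyEx(f.astype(np.uint8),cv2.MORPH_CLOSE,np.ones((7,7)))
            g=blobs(k>0,60)
            if not g: continue
            bb=max(g,key=lambda x:x[1][4])[0]; v,u=np.where(bb)
            r_=cv2.minAreaRect(onplane(c,u,v,.014)[:,:2].astype(np.float32))
            (cx,cy),(w,h),a=r_; yaw=a if w>h else a+90
            print(n,'tip',p.round(4),'foot',np.round([cx,cy],4),'size',np.round([w,h],4),'long axis deg %.1f'%((yaw+90)%180-90),'st',st([cx,cy]).round(3))
E
python3 - <<'E'
from h import *
s=read_state(); print(np.r_[st(s['ee_pos']),s['ee_pos'][2]].round(4),s['width'])
c=snap('wrist','w4.png'); samples(c)
t=snap('top'); samples(t)
H,S,V=hsv(c); P=cloud(c)
for cc in (c,t):
    H,S,V=hsv(cc); P=cloud(cc); g=st(P)
    b=(H>100)&(H<125)&(S>100)&(cc['range_z']>0)&(abs(g[...,1]+.31)<.03)&(abs(g[...,0])<.14)
    a=np.c_[g[b],P[b][:,2]]; a=a[np.argsort(a[:,0])]; print('handle',[x.mean(0).round(3).tolist() for x in np.array_split(a,4)])
E
```

```text
[ 0.0962 -0.3104  0.1992] 0.035651276605448
blue tip [ 0.6747 -0.2016  0.0526] foot [ 0.6747 -0.2033] size [0.0366 0.025 ] long axis deg 27.1 st [ 0.135 -0.488]
blue tip [ 0.5907 -0.0334  0.0577] foot [ 0.541  -0.0345] size [0.0157 0.0483] long axis deg -82.5 st [ 0.019 -0.306]
purple tip [ 0.6748 -0.0192  0.0551] foot [ 0.672 -0.019] size [0.0231 0.0359] long axis deg -29.7 st [ 0.151 -0.304]
blue tip [ 0.6759 -0.2011  0.053 ] foot [ 0.6717 -0.2027] size [0.0348 0.0231] long axis deg 28.5 st [ 0.132 -0.487]
purple tip [0.8897 0.0927 0.055 ] foot [0.898  0.0777] size [0.0869 0.0476] long axis deg 89.2 st [ 0.386 -0.231]
purple tip [0.8901 0.0132 0.0552] foot [0.8972 0.0129] size [0.1171 0.0475] long axis deg 89.3 st [ 0.378 -0.295]
purple tip [ 0.8901 -0.0677  0.0545] foot [ 0.8978 -0.0672] size [0.117  0.0507] long axis deg 89.5 st [ 0.371 -0.375]
purple tip [ 0.8899 -0.1498  0.0536] foot [ 0.8971 -0.1472] size [0.1109 0.0508] long axis deg 89.5 st [ 0.362 -0.455]
handle [[0.049, -0.31, 0.041], [0.069, -0.31, 0.058], [0.086, -0.31, 0.071], [0.1, -0.311, 0.095]]
handle [[nan, nan, nan], [nan, nan, nan], [nan, nan, nan], [nan, nan, nan]]<stdin>:9: RuntimeWarning: Mean of empty slice.
  ret = um.true_divide(
```

View pics/w4.png

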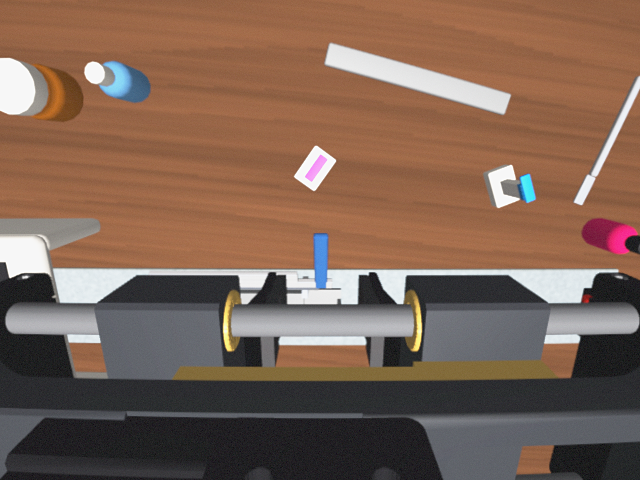

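Clamp is open (about 2.46 rad; handle at (320,260)). The purple sample is at (316,168), the blue at (508,187). I take the purple one, looking from close first.

Call:
{"name": "carry_out", "arguments": {"moves": [[0, 0, 0, 0, 0, 0.9], [0, 0, 0, 0, 0, 0.9], [0, 0, 0, 0, 0, 0.9], [0, 0, 0, 0, 0, 0.9], [0, 0, 0, 0, 0, 0.84], [0.7, -0.6, 0.5, 0, 0, 0], [0.35, -0.33, 0.5, 0, 0, 0], [0, 0, 0, 0, 0, 0], [0, 0, 0, 0, 0, 0]], "fingers": 40}}

```text
time: 19.5
ee_pos: [0.6711, -0.0192, 0.1569]
eef_rot: [0.967, -0.256, -0.0, 0.0]
ft_force: [0.9, -0.4, -0.1]
width: 0.0397
grip_force: 0.0
```

```bash
python3 - <<'E'
from h import *
togo([.673,-.019,.033],-119.7)
t=snap('top'); t['pixels'][:190]=0; samples(t)
c=snap('scene'); H,S,V=hsv(c); P=cloud(c); ok=c['range_z']>0
for n,lo,hi in [('blue',95,125),('purple',130,158)]:
    for b,s,ce in blobs((H>lo)&(H<hi)&(S>90)&ok&(abs(P[...,2]-.05)<.02)&(P[...,0]<.7)&(P[...,0]>.4)&(abs(P[...,1]+.1)<.25),10): print(n,ce,P[b].mean(0).round(4))
E
```

```text
at [ 0.6711 -0.0192  0.1569] yawy -119.62 tilt [-0.001 -0.001 -1.   ] units [ 0.04 -0.03  3.1 ] turn 0.01 t 19.5 w 0.0397 F [ 0.9 -0.4 -0.1]
blue tip [ 0.6756 -0.2009  0.0548] foot [ 0.6725 -0.2028] size [0.0353 0.0232] long axis deg 25.9 st [ 0.133 -0.487]
blue tip [ 0.5755 -0.033   0.0477] foot [ 0.5403 -0.0485] size [0.0377 0.0876] long axis deg -53.7 st [ 0.017 -0.32 ]
blue [237.56666667 262.8       ] [ 0.6772 -0.2028  0.0526]
purple [311.56410256 278.46153846] [ 0.6753 -0.0192  0.0524]
```

Call:
{"name": "carry_out", "arguments": {"moves": [[0.05, -0.03, 0.8, 0, 0, 0], [0, 0, 0.9, 0, 0, 0], [0, 0, 0.8, 0, 0, 0], [0, 0, 0.5, 0, 0, 0], [0, 0, 0.1, 0, 0, 0], [0, 0, 0, 0, 0, 0], [0, 0, 0, 0, 0, 0]]}}

```text
time: 20.48
ee_pos: [0.6748, -0.0183, 0.0343]
eef_rot: [0.967, -0.255, 0.001, -0.0]
ft_force: [-0.4, 0.3, 1.0]
width: 0.0401
grip_force: 0.0
```

Call:
{"name": "carry_out", "arguments": {"moves": [[0, 0, 0, 0, 0, 0], [0, 0, 0, 0, 0, 0], [0, 0, 0, 0, 0, 0], [0, 0, 0, 0, 0, 0], [0, 0, 0, 0, 0, 0]], "fingers": 2, "force": 12}}

```text
time: 21.1
ee_pos: [0.674, -0.0184, 0.0329]
eef_rot: [0.967, -0.255, -0.0, 0.0]
ft_force: [-0.2, -0.2, 0.1]
width: 0.0078
grip_force: 12.0
```

Call:
{"name": "carry_out", "arguments": {"moves": [[0, 0, -0.4, 0, 0, 0], [0, 0, -0.8, 0, 0, 0], [0, 0, -0.9, 0, 0, 0], [0, 0, -0.9, 0, 0, 0], [0, 0, 0, 0, 0, -0.9], [0, 0, 0, 0, 0, -0.9], [0, 0, 0, 0, 0, -0.9], [0, 0, 0, 0, 0, -0.9], [0, 0, 0, 0, 0, -0.83], [0, 0, 0, 0, 0, 0], [0, 0, 0, 0, 0, 0]]}}

```text
time: 22.48
ee_pos: [0.6741, -0.0184, 0.1535]
eef_rot: [0.999, 0.05, 0.0, -0.0]
ft_force: [0.4, -0.7, -0.1]
width: 0.0081
grip_force: 12.0
```

```bash
python3 - <<'E'
from h import *
togo([*wo(.0022,-.272),.12],-84.2)
# tray outline from earlier wrist picture w3 not stored; use w4's scene/top
t=snap('top'); P=cloud(t); g=st(P); z=P[...,2]; ok=t['range_z']>0
m=ok&(abs(z-.022)<.003)&(abs(g[...,0])<.06)&(g[...,1]<-.1)&(g[...,1]>-.31)
for b,s,ce in blobs(m,30): print(s, g[b].min(0).round(4), g[b].max(0).round(4), z[b].mean())
c=cv2.imread('pics/w3.png'); print(c.shape)
E
```

```text
at [ 0.6741 -0.0184  0.1535] yawy -84.28 tilt [ 0.  0. -1.] units [-3.78 -0.79  0.84] turn -0.01 t 22.5 w 0.0081 F [ 0.4 -0.7 -0.1]
(480, 640, 3)
```

Call:
{"name": "carry_out", "arguments": {"moves": [[-0.87, -0.16, 0, 0, 0, 0], [-0.87, -0.16, 0, 0, 0, 0], [-0.87, -0.16, 0, 0, 0, 0], [-0.87, -0.16, 0, 0, 0, 0], [-0.85, -0.15, 0, 0, 0, 0], [0, 0, 0, 0, 0, 0], [0, 0, 0, 0, 0, 0]]}}

```text
time: 23.4
ee_pos: [0.4991, -0.0043, 0.1534]
eef_rot: [0.999, 0.051, 0.001, -0.0]
ft_force: [0.1, 0.8, -0.1]
width: 0.0079
grip_force: 12.0
```

```bash
python3 - <<'E'
from h import *
c=snap('wrist','w5.png'); togo([*wo(.0018,-.272),.12],-84.2)
E
```

```text
at [ 0.4993 -0.0045  0.1532] yawy -84.16 tilt [ 0.001 -0.    -1.   ] units [ 0.52 -0.01  0.83] turn 0.0 t 23.4 w 0.0079 F [ 0.4  0.3 -1.6]
```

View pics/w5.png

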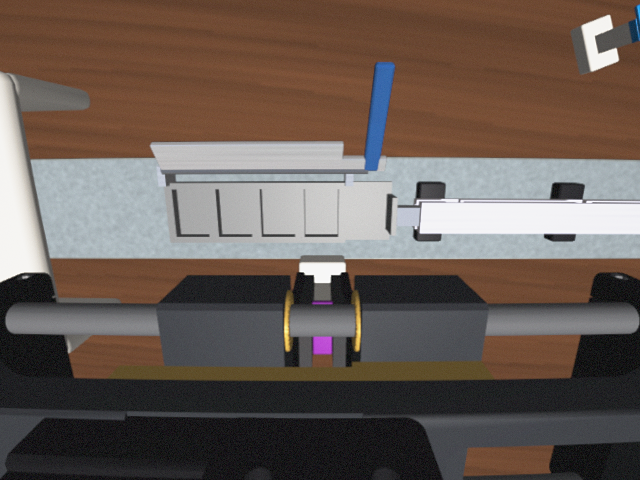

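The tray's outer edge is at (167–170, 182–241), dividers near columns 219, 262, 306; held sample foot's front edge near row 257, columns 300–345.

```bash
python3 - <<'E'
from h import *
c=load('wrist'); g=cv2.cvtColor(c['pixels'],cv2.COLOR_RGB2GRAY).astype(int)
def edges(line,o,th=14):
    d=np.diff(line); return [(int(i+o),int(d[i])) for i in range(len(d)) if abs(d[i])>th]
for r_ in (200,215,228): print(r_,edges(g[r_,155:400],155))
for k in (197,240,284,325): print('col',k,edges(g[165:262,k],165))
print('foot',edges(g[250:285,322],250), edges(g[262,285:360],285))
for u in (167,218,261,305,345): print(u,st(onplane(c,u,212,.022)).round(4))
for u,v in [(240,183),(240,240),(284,183),(284,240)]: print(u,v,st(onplane(c,u,v,.022)).round(4))
z=read_state()['ee_pos'][2]-.033+.014; print('footedge',st(onplane(c,[300,345,322],[262,262,257],z)).round(4), st(read_state()['ee_pos']).round(4))
E
```

```text
200 [(171, -27), (172, -70), (176, 48), (177, 43), (215, -78), (216, -30), (218, 43), (219, 75), (258, -18), (259, -61), (260, -17), (261, 60), (262, 39), (302, -21), (303, -23), (304, 23), (305, 19), (336, -27), (338, 24), (385, -56), (386, -70), (387, -31), (391, 73), (392, 59)]
215 [(173, -40), (174, -51), (177, 15), (178, 60), (179, 32), (216, -55), (217, -49), (219, 37), (220, 76), (259, -35), (260, -67), (261, 31), (262, 51), (263, 21), (303, -32), (305, 32), (336, -33), (338, 26), (384, -34), (385, -63), (386, -55), (390, 54), (391, 70), (392, 25)]
228 [(174, -31), (175, -63), (176, -17), (179, 51), (180, 41), (217, -51), (218, -52), (220, 43), (221, 68), (260, -46), (261, -50), (262, 62), (263, 47), (303, -30), (305, 34), (336, -29), (338, 33), (383, -15), (384, -59), (385, -67), (386, -18), (389, 38), (390, 90), (391, 28)]
col 197 [(168, -33), (169, -47), (173, 49), (174, 28), (180, -51), (181, -29), (182, 53), (183, 19), (233, -77), (234, -40), (235, 18), (236, 97), (257, -25), (258, -62), (259, -16)]
col 240 [(168, -48), (169, -33), (173, 56), (180, -66), (182, 67), (183, 15), (233, -82), (234, -42), (235, 23), (236, 103), (258, -70)]
col 284 [(168, -60), (169, -21), (173, 67), (180, -86), (182, 90), (233, -91), (234, -41), (235, 27), (236, 107), (258, -80)]
col 325 [(168, -60), (169, -21), (173, 71), (180, -86), (181, 17), (182, 94), (233, -85), (234, -57), (235, 28), (236, 109), (242, -16), (254, -54), (255, -26)]
foot [(254, -57), (255, -25), (261, 84), (262, 46), (282, -119), (283, -26)] [(298, 23), (299, 37), (300, 32), (343, -37), (344, -40), (345, -25)]
167 [[ 0.0026 -0.145 ]]
218 [[ 0.0026 -0.1876]]
261 [[ 0.0025 -0.2231]]
305 [[ 0.0025 -0.2593]]
345 [[ 0.0025 -0.2922]]
240 183 [[ 0.0262 -0.2072]]
240 240 [[-0.0213 -0.2044]]
284 183 [[ 0.0262 -0.2427]]
284 240 [[-0.0213 -0.2414]]
footedge [[-0.0031 -0.2621]
 [-0.0031 -0.2851]
 [-0.0004 -0.2733]] [-0.0192 -0.2725]
```

```bash
python3 - <<'E'
from h import *
c=load('wrist'); print(c['xyz'],st(c['xyz']),read_state()['ee_pos'])
for v in range(250,286): print(v,c['pixels'][v,322].tolist(),round(float(c['range_z'][v,322]),4),bydepth(c,322,v)[0].round(4).tolist(), st(bydepth(c,322,v))[0].round(4).tolist()) if v%2==0 else 0
E
```

```text
[0.57111069 0.00185002 0.30164262] [ 0.0529529  -0.27340082] [ 0.49928264 -0.00451647  0.15324948]
250 [172, 184, 190] 0.3083 [0.4838, -0.0069, 0.006] [-0.0348, -0.2733]
252 [172, 185, 189] 0.3085 [0.4821, -0.0071, 0.0062] [-0.0366, -0.2733]
254 [174, 186, 189] 0.3083 [0.4804, -0.0072, 0.0069] [-0.0382, -0.2733]
256 [104, 101, 97] 0.1861 [0.5153, -0.0037, 0.124] [-0.0031, -0.2733]
258 [108, 103, 102] 0.1827 [0.5153, -0.0038, 0.1275] [-0.0031, -0.2733]
260 [107, 103, 97] 0.1802 [0.5151, -0.0038, 0.1301] [-0.0034, -0.2733]
262 [196, 191, 183] 0.1775 [0.5149, -0.0038, 0.133] [-0.0035, -0.2733]
264 [246, 247, 246] 0.1767 [0.5142, -0.0039, 0.1341] [-0.0042, -0.2733]
266 [247, 247, 247] 0.1758 [0.5135, -0.0039, 0.1351] [-0.0049, -0.2733]
268 [247, 247, 246] 0.1774 [0.512, -0.0041, 0.1339] [-0.0065, -0.2733]
270 [247, 247, 246] 0.176 [0.5115, -0.0041, 0.1355] [-0.007, -0.2733]
272 [247, 247, 246] 0.1772 [0.5101, -0.0043, 0.1346] [-0.0084, -0.2733]
274 [247, 247, 246] 0.1772 [0.5091, -0.0044, 0.1349] [-0.0094, -0.2733]
276 [247, 247, 246] 0.1782 [0.5078, -0.0045, 0.1342] [-0.0107, -0.2733]
278 [247, 247, 246] 0.1784 [0.5067, -0.0046, 0.1343] [-0.0118, -0.2733]
280 [247, 247, 247] 0.1778 [0.5059, -0.0047, 0.1351] [-0.0126, -0.2733]
282 [247, 247, 243] 0.1777 [0.5049, -0.0048, 0.1355] [-0.0135, -0.2733]
284 [105, 102, 96] 0.1764 [0.5045, -0.0049, 0.137] [-0.014, -0.2733]
```

Call:
{"name": "carry_out", "arguments": {"moves": [[0.58, -0.025, 0.3, 0, 0, 0], [0, 0, 0.7, 0, 0, 0], [0, 0, 0.7, 0, 0, 0], [0, 0, 0.4, 0, 0, 0], [0, 0, 0.1, 0, 0, 0], [0, 0, 0.1, 0, 0, 0], [0, 0, 0.1, 0, 0, 0], [0, 0, 0, 0, 0, 0], [0, 0, 0, 0, 0, 0]]}}

```text
time: 24.58
ee_pos: [0.5217, -0.0011, 0.0572]
eef_rot: [0.999, 0.051, 0.0, -0.0]
ft_force: [0.2, -0.3, -0.3]
width: 0.0083
grip_force: 12.0
```

Call:
{"name": "carry_out", "arguments": {"moves": [[0, 0, 0.1, 0, 0, 0], [0, 0, 0.1, 0, 0, 0], [0, 0, 0.1, 0, 0, 0], [0, 0, 0, 0, 0, 0], [0, 0, 0, 0, 0, 0]]}}

```text
time: 25.2
ee_pos: [0.5214, -0.0012, 0.0448]
eef_rot: [0.999, 0.051, -0.0, 0.0]
ft_force: [-0.0, -0.4, -1.7]
width: 0.0075
grip_force: 12.0
```

```bash
python3 - <<'E'
from h import *
togo([*wo(.0039,-.2715),.045],-84.2); print(st(read_state()['ee_pos']))
E
```

```text
at [ 0.5214 -0.0012  0.0448] yawy -84.12 tilt [-0. -0. -1.] units [ 0.02  0.   -0.01] turn 0.01 t 25.2 w 0.0075 F [-0.  -0.4 -1.7]
[ 0.0031943  -0.27143482]
```

Call:
{"name": "carry_out", "arguments": {"moves": [[0, 0, 0, 0, 0, 0], [0, 0, 0, 0, 0, 0], [0, 0, -0.3, 0, 0, 0], [0, 0, -0.6, 0, 0, 0], [0, 0, -0.9, 0, 0, 0], [0, 0, -0.9, 0, 0, 0], [0.29, 0.77, 0, 0, 0, 0], [0.29, 0.77, 0, 0, 0, 0], [0.29, 0.77, 0, 0, 0, 0], [0.29, 0.77, 0, 0, 0, 0], [0.29, 0.77, 0, 0, 0, 0], [0.29, 0.77, 0, 0, 0, 0], [0.29, 0.77, 0, 0, 0, 0], [0, 0, 0, 0, 0, 0], [0, 0, 0, 0, 0, 0]], "fingers": 20}}

```text
time: 27.08
ee_pos: [0.6243, -0.2068, 0.1533]
eef_rot: [0.999, 0.051, 0.0, -0.0]
ft_force: [-0.2, -0.0, 0.5]
width: 0.0201
grip_force: 0.0
```

```bash
python3 - <<'E'
from h import *
c=snap('wrist','w6.png'); c['pixels'][300:]=0; samples(c); t=snap('top'); t['pixels'][:190]=0; samples(t); togo([.673,-.203,.15],-62.2)
P=cloud(t);H,S,V=hsv(t); g=st(P)
m=(H>130)&(H<158)&(S>80)&(g[...,1]<-.2)&(abs(g[...,0])<.05)
print('purple',[(ce,np.r_[st(P[b]).mean(0),P[b][:,2].mean()].round(4)) for b,s,ce in blobs(m)])
E
```

```text
blue tip [ 0.5926 -0.036   0.0578] foot [ 0.5481 -0.0358] size [0.0048 0.0246] long axis deg -79.7 st [ 0.026 -0.309]
blue tip [ 0.5865 -0.0328  0.0539] foot [ 0.5443 -0.0405] size [0.0339 0.1003] long axis deg -75.3 st [ 0.022 -0.313]
at [ 0.6244 -0.206   0.1532] yawy -84.04 tilt [ 0.     0.001 -1.   ] units [1.22 0.05 0.08] turn -2.73 t 27.2 w 0.0200 F [0.9 0.3 0.6]
purple [(array([318.77777778, 278.16666667]), array([ 0.0041, -0.2702,  0.0633]))]
```

View pics/w6.png

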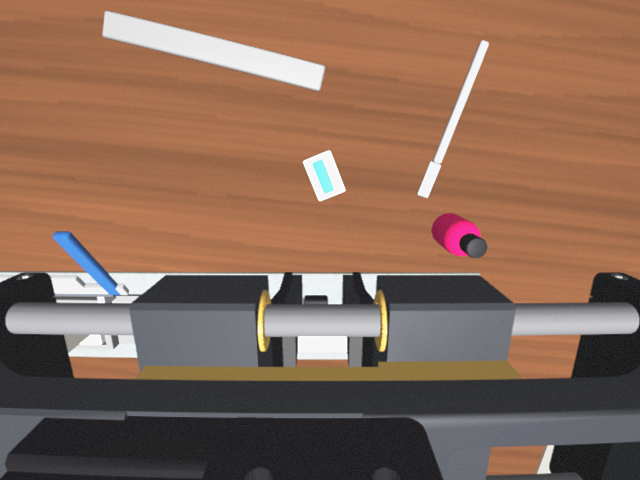

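The blue sample stands at (324,176), not moved; its tip looks cyan here, so my hue gate missed it.

```bash
python3 - <<'E'
from h import *
c=load('wrist'); H,S,V=hsv(c); P=cloud(c)
t=((H>80)&(H<125)&(S>60)); t[:130]=0;t[220:]=0;t[:,:280]=0;t[:,370:]=0
for b,s,ce in blobs(t,20): print('tip',ce,s,onplane(c,*ce,.055)[0].round(4),np.median(P[b],0).round(4))
m=(V>190)&(S<70); m|=t; m[:130]=0;m[220:]=0;m[:,:280]=0;m[:,370:]=0
b,s,ce=max(blobs(m,50),key=lambda x:x[1][4]); v,u=np.where(b)
r_=cv2.minAreaRect(onplane(c,u,v,.014)[:,:2].astype(np.float32)); print(s,ce,r_)
togo([*r_[0],.033])
E
```

```text
tip [322.70623145 176.08308605] [313 160  20  33 337] [ 0.6775 -0.2029  0.055 ] [ 0.6776 -0.2029  0.0549]
[ 303  150   43   52 1356] [323.90339233 175.34587021] ((0.6747883558273315, -0.20433324575424194), (0.036643125116825104, 0.024777745828032494), 27.780603408813477)
at [ 0.6244 -0.206   0.1532] yawy -84.04 tilt [ 0.     0.001 -1.   ] units [1.26 0.09 3.01] turn None t 27.2 w 0.0200 F [0.9 0.3 0.6]
```

Call:
{"name": "carry_out", "arguments": {"moves": [[0.64, 0.04, 0, 0, 0, 0], [0.63, 0.04, 0, 0, 0, 0], [0, 0, 0, 0, 0, -0.9], [0, 0, 0, 0, 0, -0.9], [0, 0, 0, 0, 0, -0.93], [0, 0, 0.8, 0, 0, 0], [0, 0, 0.9, 0, 0, 0], [0, 0, 0.8, 0, 0, 0], [0, 0, 0.4, 0, 0, 0], [0, 0, 0.1, 0, 0, 0], [0, 0, 0, 0, 0, 0], [0, 0, 0, 0, 0, 0]], "fingers": 26}}

```text
time: 28.68
ee_pos: [0.6759, -0.2056, 0.0343]
eef_rot: [0.971, 0.24, 0.001, 0.0]
ft_force: [0.6, 0.9, -0.1]
width: 0.0262
grip_force: 0.0
```

Call:
{"name": "carry_out", "arguments": {"moves": [[0, 0, 0, 0, 0, 0], [0, 0, 0, 0, 0, 0], [0, 0, 0, 0, 0, 0], [0, 0, 0, 0, 0, 0]], "fingers": 2, "force": 12}}

```text
time: 29.18
ee_pos: [0.6753, -0.2052, 0.0331]
eef_rot: [0.971, 0.24, 0.0, -0.0]
ft_force: [-1.2, 0.5, 2.3]
width: 0.008
grip_force: 12.0
```

Call:
{"name": "carry_out", "arguments": {"moves": [[0, 0, -0.4, 0, 0, 0], [0, 0, -0.8, 0, 0, 0], [0, 0, -0.9, 0, 0, 0], [0, 0, -0.9, 0, 0, 0], [0, 0, 0, 0, 0, 0.9], [0, 0, 0, 0, 0, 0.9], [0, 0, 0, 0, 0, 0.93], [0, 0, 0, 0, 0, 0], [0, 0, 0, 0, 0, 0]]}}

```text
time: 30.3
ee_pos: [0.6752, -0.2054, 0.1534]
eef_rot: [0.999, 0.053, 0.0, 0.0]
ft_force: [-0.0, -0.2, -0.3]
width: 0.0081
grip_force: 12.0
```

```bash
python3 - <<'E'
from h import *
togo([*wo(-.02,-.2),.153],-84.2)
E
```

```text
at [ 0.6752 -0.2054  0.1534] yawy -83.96 tilt [ 0. -0. -1.] units [-3.86 -7.27  0.01] turn 0.03 t 30.3 w 0.0081 F [-0.  -0.2 -0.3]
```

Call:
{"name": "carry_out", "arguments": {"moves": [[-0.43, -0.81, 0, 0, 0, 0], [-0.43, -0.81, 0, 0, 0, 0], [-0.43, -0.81, 0, 0, 0, 0], [-0.43, -0.81, 0, 0, 0, 0], [-0.43, -0.81, 0, 0, 0, 0], [-0.43, -0.81, 0, 0, 0, 0], [-0.43, -0.81, 0, 0, 0, 0], [-0.43, -0.81, 0, 0, 0, 0], [-0.43, -0.81, 0, 0, 0, 0], [0, 0, 0, 0, 0, 0], [0, 0, 0, 0, 0, 0]]}}

```text
time: 31.68
ee_pos: [0.4917, 0.0684, 0.1533]
eef_rot: [0.999, 0.052, 0.0, -0.0]
ft_force: [1.2, -0.0, -1.6]
width: 0.0081
grip_force: 12.0
```

```bash
python3 - <<'E'
from h import *
c=snap('wrist','w7.png'); s=read_state(); print(st(s['ee_pos']).round(4)); g=cv2.cvtColor(c['pixels'],cv2.COLOR_RGB2GRAY).astype(int)
# held foot
P=cloud(c); q=st(P); zc=P[...,2]; zt=s['ee_pos'][2]-.019
m=(c['range_z']>0)&(abs(zc-zt)<.006)&(c['pixels'].min(-1)>200); m[290:]=0
b,t,ce=max(blobs(m,50),key=lambda x:x[1][4]); a=q[b]; print('foot',t,np.percentile(a,[1,99],axis=0).round(4))
# pocket dividers: dark faces along row, on z=.022
for r_ in (200,215,228):
    d=np.diff(g[r_,100:420]); e=[i+100 for i in range(len(d)) if d[i]<-25]
    print(r_,[(u,*st(onplane(c,u+.5,r_,.022))[0].round(4)) for u in e])
k=320; d=np.diff(g[165:262,k]); print([(i+165,int(d[i]),st(onplane(c,k,i+165.5,.022))[0,0].round(4)) for i in range(len(d)) if abs(d[i])>25])
E
```

```text
[-0.0192 -0.1996]
foot [300 259  45  20 708] [[-0.0117 -0.2115]
 [-0.0017 -0.189 ]]
200 [(140, np.float64(0.0124), np.float64(-0.0508)), (260, np.float64(0.0123), np.float64(-0.15)), (261, np.float64(0.0123), np.float64(-0.1509)), (338, np.float64(0.0124), np.float64(-0.2136)), (381, np.float64(0.0125), np.float64(-0.2486)), (382, np.float64(0.0125), np.float64(-0.2494)), (393, np.float64(0.0126), np.float64(-0.2584)), (394, np.float64(0.0126), np.float64(-0.2592))]
215 [(142, np.float64(-0.0001), np.float64(-0.0509)), (261, np.float64(-0.0001), np.float64(-0.1503)), (380, np.float64(0.0001), np.float64(-0.2484)), (381, np.float64(0.0001), np.float64(-0.2492)), (392, np.float64(0.0002), np.float64(-0.2583)), (393, np.float64(0.0002), np.float64(-0.2591)), (405, np.float64(0.0002), np.float64(-0.269)), (406, np.float64(0.0002), np.float64(-0.2699)), (407, np.float64(0.0002), np.float64(-0.2707))]
228 [(143, np.float64(-0.0112), np.float64(-0.0503)), (261, np.float64(-0.0111), np.float64(-0.1499)), (262, np.float64(-0.0111), np.float64(-0.1507)), (379, np.float64(-0.0109), np.float64(-0.248)), (380, np.float64(-0.0108), np.float64(-0.2489)), (392, np.float64(-0.0108), np.float64(-0.2589)), (393, np.float64(-0.0108), np.float64(-0.2597)), (411, np.float64(-0.0108), np.float64(-0.2747)), (412, np.float64(-0.0108), np.float64(-0.2756))]
[(168, -50, np.float64(0.0376)), (173, 56, np.float64(0.0337)), (180, -76, np.float64(0.0281)), (182, 75, np.float64(0.0265)), (233, -80, np.float64(-0.0157)), (234, -37, np.float64(-0.0165)), (236, 89, np.float64(-0.0183)), (250, -29, np.float64(-0.0305)), (251, -30, np.float64(-0.0314)), (257, 60, np.float64(-0.0367)), (258, 61, np.float64(-0.0376))]
```

View pics/w7.png

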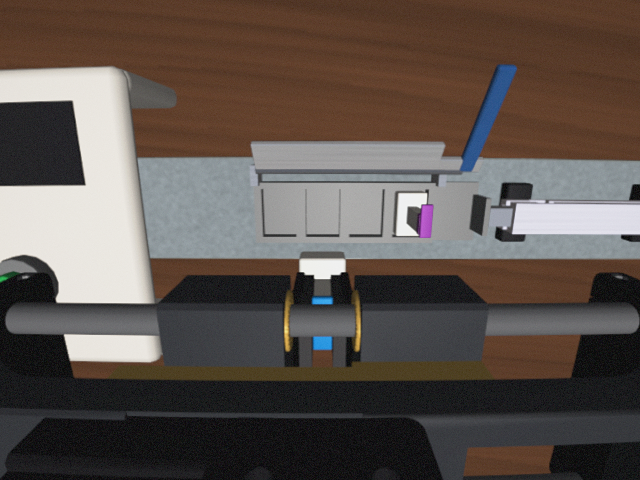

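Purple stands in pocket 1 at (415,213); the held blue foot (322,265) lines up with pocket 3 (columns 305–338). Lower it.

Call:
{"name": "carry_out", "arguments": {"moves": [[0.55, 0, 0.3, 0, 0, 0], [0, 0, 0.7, 0, 0, 0], [0, 0, 0.7, 0, 0, 0], [0, 0, 0.4, 0, 0, 0], [0, 0, 0.1, 0, 0, 0], [0, 0, 0.1, 0, 0, 0], [0, 0, 0.1, 0, 0, 0], [0, 0, 0, 0, 0, 0], [0, 0, 0.1, 0, 0, 0], [0, 0, 0.1, 0, 0, 0], [0, 0, 0.1, 0, 0, 0], [0, 0, 0, 0, 0, 0], [0, 0, 0, 0, 0, 0]]}}

```text
time: 33.35
ee_pos: [0.5132, 0.0711, 0.0448]
eef_rot: [0.999, 0.051, -0.0, 0.0]
ft_force: [-0.1, -0.4, -0.5]
width: 0.0079
grip_force: 12.0
```

Call:
{"name": "carry_out", "arguments": {"moves": [[0, 0, 0, 0, 0, 0], [0, 0, 0, 0, 0, 0], [0, 0, -0.3, 0, 0, 0], [0, 0, -0.6, 0, 0, 0], [0, 0, -0.9, 0, 0, 0], [0, 0, -0.9, 0, 0, 0], [0, 0, 0, 0, 0, 0], [0, 0, 0, 0, 0, 0]], "fingers": 22}}

```text
time: 34.35
ee_pos: [0.513, 0.0713, 0.1528]
eef_rot: [0.999, 0.051, -0.0, -0.0]
ft_force: [-0.9, -0.1, 0.2]
width: 0.022
grip_force: 0.0
```

Call:
{"name": "carry_out", "arguments": {"moves": [[-0.8, 0, 0, 0, 0, 0], [-0.8, 0, 0, 0, 0, 0], [0, 0, 0, 0, 0, 0], [0, 0, 0, 0, 0, 0]]}}

```text
time: 34.85
ee_pos: [0.4497, 0.0649, 0.1528]
eef_rot: [0.999, 0.052, -0.0, -0.0]
ft_force: [0.4, -0.4, 0.3]
width: 0.0221
grip_force: 0.0
```

```bash
python3 - <<'E'
from h import *
c=snap('wrist','w8.png'); s=read_state(); P=cloud(c); q=st(P); ok=c['range_z']>0
white=(c['pixels'].min(-1)>200)&ok&(abs(q[...,0]-.002)<.025)&(q[...,1]<-.13)&(q[...,1]>-.3)
for b,t,ce in blobs(white,30): a=np.c_[q[b],P[b][:,2]]; print(t,np.percentile(a,[3,50,97],axis=0).round(4).tolist())
H,S,V=hsv(c)
tip=(S>80)&(H>85)&(H<160)&ok&(abs(q[...,0]-.002)<.03)&(q[...,1]<-.13)&(q[...,1]>-.3)
for b,t,ce in blobs(tip,15): a=np.c_[q[b],P[b][:,2]]; print('tip',t,np.median(a,0).round(4),a[:,2].max().round(4))
togo([.6171,-.0296,.069],-84.2)
E
```

```text
[308 137  30  46 865] [[-0.0141, -0.2111, 0.0246], [0.0013, -0.201, 0.0259], [0.0193, -0.1892, 0.0274]]
[401 139  31  45 818] [[-0.0154, -0.2814, 0.0248], [0.0023, -0.2682, 0.026], [0.0182, -0.2617, 0.0276]]
tip [317 139  12  36 429] [ 0.006  -0.2001  0.0669] 0.0692
tip [422 141  18  37 508] [ 0.004  -0.2717  0.0668] 0.0688
at [0.45   0.0647 0.1528] yawy -84.11 tilt [ 0.    -0.001 -1.   ] units [3.91 2.77 2.1 ] turn 0.01 t 34.9 w 0.0221 F [ 0.3  0.3 -0.8]
```

Both feet tops are at 26 mm: fully down. Now the clamp.

Call:
{"name": "carry_out", "arguments": {"moves": [[0.78, 0.55, 0, 0, 0, 0], [0.78, 0.55, 0, 0, 0, 0], [0.78, 0.55, 0, 0, 0, 0], [0.78, 0.55, 0, 0, 0, 0], [0.79, 0.57, 0, 0, 0, 0], [0, 0, 0, 0, 0, 0], [0, 0, 0.7, 0, 0, 0], [0, 0, 0.7, 0, 0, 0], [0, 0, 0.5, 0, 0, 0], [0, 0, 0.2, 0, 0, 0], [0, 0, 0, 0, 0, 0], [0, 0, 0, 0, 0, 0]], "fingers": 36}}

```text
time: 36.4
ee_pos: [0.6171, -0.0297, 0.0698]
eef_rot: [0.999, 0.051, 0.001, -0.0]
ft_force: [0.6, -1.3, 0.7]
width: 0.0361
grip_force: 0.0
```

Call:
{"name": "carry_out", "arguments": {"moves": [[0, 0, 0, 0, 0, 0], [0, 0, 0, 0, 0, 0], [0, 0, 0, 0, 0, 0], [0, 0, 0, 0, 0, 0], [0, 0, 0, 0, 0, 0]], "fingers": 5, "force": 6}}

```text
time: 37.02
ee_pos: [0.6166, -0.0295, 0.069]
eef_rot: [0.999, 0.051, 0.0, -0.0]
ft_force: [0.1, 0.8, 1.0]
width: 0.0117
grip_force: 6.0
```

```bash
python3 - <<'E'
from h import *
s=read_state(); p=np.r_[st(s['ee_pos']),s['ee_pos'][2]]; print(p.round(4),s['width'],s['ft_force'].round(1))
prev=p; 
for th in np.linspace(2.5,0,15)[1:]:
    q=np.array([.0375-.072*np.cos(th),-.31,.025+.072*np.sin(th)]); d=(q-prev)/.04; print(round(th,2),'row',d[0].round(2),-d[2].round(2)); prev=q
E
```

```text
[ 0.095  -0.3092  0.069 ] 0.01173591995960069 [0.1 0.8 1. ]
2.32 row -0.21 -0.22
2.14 row -0.25 -0.2
1.96 row -0.28 -0.15
1.79 row -0.31 -0.1
1.61 row -0.32 -0.04
1.43 row -0.32 0.02
1.25 row -0.31 0.07
1.07 row -0.29 0.13
0.89 row -0.27 0.18
0.71 row -0.23 0.22
0.54 row -0.19 0.26
0.36 row -0.14 0.29
0.18 row -0.08 0.31
0.0 row -0.03 0.32
```

Call:
{"name": "carry_out", "arguments": {"moves": [[-0.21, 0, -0.22, 0, 0, 0], [-0.25, 0, -0.2, 0, 0, 0], [-0.28, 0, -0.15, 0, 0, 0], [-0.31, 0, -0.1, 0, 0, 0], [-0.32, 0, -0.04, 0, 0, 0], [-0.32, 0, 0.02, 0, 0, 0], [-0.31, 0, 0.07, 0, 0, 0], [-0.29, 0, 0.13, 0, 0, 0], [-0.27, 0, 0.18, 0, 0, 0], [-0.23, 0, 0.22, 0, 0, 0], [-0.19, 0, 0.26, 0, 0, 0], [-0.14, 0, 0.29, 0, 0, 0], [0, 0, 0, 0, 0, 0], [0, 0, 0, 0, 0, 0]]}}

```text
time: 38.78
ee_pos: [0.4918, -0.0424, 0.0498]
eef_rot: [0.999, 0.051, -0.001, 0.0]
ft_force: [1.5, 2.4, -2.1]
width: 0.012
grip_force: 6.0
```

Call:
{"name": "carry_out", "arguments": {"moves": [[-0.04, 0, 0.16, 0, 0, 0], [-0.04, 0, 0.15, 0, 0, 0], [-0.02, 0, 0.16, 0, 0, 0], [-0.01, 0, 0.16, 0, 0, 0], [0, 0, 0, 0, 0, 0], [0, 0, 0, 0, 0, 0]]}}

```text
time: 39.52
ee_pos: [0.4883, -0.0428, 0.0255]
eef_rot: [0.999, 0.051, 0.0, -0.0]
ft_force: [-0.6, 3.9, 7.9]
width: 0.0117
grip_force: 14.2
```

Call:
{"name": "carry_out", "arguments": {"moves": [[0, 0, 0.03, 0, 0, 0], [0, 0, 0, 0, 0, 0], [0, 0, 0, 0, 0, 0]]}}

```text
time: 39.9
ee_pos: [0.4884, -0.0428, 0.0251]
eef_rot: [0.999, 0.051, 0.0, -0.001]
ft_force: [-7.7, 6.0, 25.3]
width: 0.0117
grip_force: 18.8
```

Call:
{"name": "carry_out", "arguments": {"moves": [[0, 0, 0, 0, 0, 0], [0, 0, 0, 0, 0, 0], [0, 0, -0.3, 0, 0, 0], [0, 0, -0.6, 0, 0, 0], [0, 0, -0.9, 0, 0, 0], [0, 0, -0.9, 0, 0, 0], [0, 0, -0.9, 0, 0, 0], [0, 0, 0, 0, 0, 0], [0, 0, 0, 0, 0, 0]], "fingers": 36}}

```text
time: 41.02
ee_pos: [0.4874, -0.043, 0.1674]
eef_rot: [0.999, 0.051, -0.0, -0.0]
ft_force: [-0.3, -0.4, -0.5]
width: 0.0358
grip_force: 0.0
```

```bash
python3 - <<'E'
from h import *
c=snap('wrist','w9.png'); P=cloud(c); q=st(P); ok=c['range_z']>0; H,S,V=hsv(c)
b=(H>100)&(H<125)&(S>100)&ok&(abs(q[...,1]+.31)<.015)&(abs(q[...,0])<.06)
a=np.c_[q[b],P[b][:,2]]; a=a[np.argsort(a[:,0])]; print('handle',[x.mean(0).round(4).tolist() for x in np.array_split(a,6)])
for b,t,ce in blobs((S>80)&(H>85)&(H<160)&ok&(abs(q[...,0]-.002)<.03)&(q[...,1]<-.13)&(q[...,1]>-.295),15):
    a=np.c_[q[b],P[b][:,2]]; print('tip',t,np.median(a,0).round(4))
m=ok&(abs(q[...,0]-.026)<.006)&(abs(q[...,1]+.235)<.012); print('bar z',np.median(P[m][:,2]))
togo([*wo(.001,-.588),.16],5.8); print(read_state()['joint_positions'].round(2))
E
```

```text
handle [[-0.0368, -0.3086, 0.0315], [-0.0223, -0.3084, 0.0327], [-0.0092, -0.3089, 0.0698], [0.0028, -0.3085, 0.0327], [0.0158, -0.3086, 0.0326], [0.029, -0.3086, 0.0327]]
tip [160 178  19  33 469] [ 0.005  -0.1994  0.0667]
tip [261 179  14  33 389] [ 0.0041 -0.2712  0.067 ]
bar z 0.03221987870645879
at [ 0.4873 -0.043   0.1672] yawy -84.13 tilt [-0.001 -0.    -1.   ] units [0.89 6.96 0.18] turn -11.24 t 41.1 w 0.0361 F [-0.3 -0.3  0.5]
[-1.07  0.13  1.15  1.94 -0.13  1.15 -1.34]
```

Clamp handle is flat at 32.7 mm and both tips at 67 mm: shut with samples down. Back to the button.

Call:
{"name": "carry_out", "arguments": {"moves": [[0, 0, 0, 0, 0, -0.94], [0, 0, 0, 0, 0, -0.94], [0, 0, 0, 0, 0, -0.94], [0, 0, 0, 0, 0, -0.94], [0, 0, 0, 0, 0, -0.94], [0, 0, 0, 0, 0, -0.94], [0, 0, 0, 0, 0, -0.94], [0, 0, 0, 0, 0, -0.94], [0, 0, 0, 0, 0, -0.94], [0, 0, 0, 0, 0, -0.94], [0, 0, 0, 0, 0, -0.94], [0, 0, 0, 0, 0, -0.9]], "fingers": 58}}

```text
time: 42.58
ee_pos: [0.4872, -0.0433, 0.1669]
eef_rot: [0.669, 0.743, -0.001, -0.0]
ft_force: [0.5, 0.6, -0.7]
width: 0.058
grip_force: 0.0
```

Call:
{"name": "carry_out", "arguments": {"moves": [[-0.87, 0.11, 0, 0, 0, 0], [-0.87, 0.11, 0, 0, 0, 0], [-0.87, 0.11, 0, 0, 0, 0], [-0.87, 0.11, 0, 0, 0, 0], [-0.87, 0.11, 0, 0, 0, 0], [-0.87, 0.11, 0, 0, 0, 0], [-0.87, 0.11, 0, 0, 0, 0], [-0.87, 0.12, 0, 0, 0, 0], [0, 0, 0, 0, 0, 0], [0, 0, 0, 0, 0, 0], [0, 0, 0, 0, 0, 0]]}}

```text
time: 43.95
ee_pos: [0.5516, -0.315, 0.1675]
eef_rot: [0.67, 0.742, 0.0, -0.001]
ft_force: [-0.6, 1.0, -0.8]
width: 0.0583
grip_force: 0.0
```

```bash
python3 - <<'E'
from h import *
togo([*wo(.001,-.588),.037],5.8)
E
```

```text
at [ 0.5516 -0.315   0.1675] yawy 5.87 tilt [-0.001  0.001 -1.   ] units [-0.04 -0.01  3.26] turn 0.01 t 44.0 w 0.0583 F [-0.6  1.  -0.8]
```

Call:
{"name": "carry_out", "arguments": {"moves": [[-0.04, 0, 0.8, 0, 0, 0], [0, 0, 0.9, 0, 0, 0], [0, 0, 0.9, 0, 0, 0], [0, 0, 0.5, 0, 0, 0], [0, 0, 0.16, 0, 0, 0], [0, 0, 0, 0, 0, 0], [0, 0, 0, 0, 0, 0]]}}

```text
time: 44.82
ee_pos: [0.5523, -0.3182, 0.0389]
eef_rot: [0.67, 0.742, 0.0, 0.001]
ft_force: [0.5, 0.5, 0.6]
width: 0.0581
grip_force: 0.0
```

Call:
{"name": "carry_out", "arguments": {"moves": [[0, 0, 0, 0, 0, 0], [0, 0, 0, 0, 0, 0], [0, 0, 0, 0, 0, 0], [0, 0, 0, 0, 0, 0], [0, 0, 0, 0, 0, 0], [0, 0, 0, 0, 0, 0]], "fingers": 25, "force": 16}}

```text
time: 45.58
ee_pos: [0.5499, -0.3187, 0.0379]
eef_rot: [0.671, 0.742, -0.001, -0.001]
ft_force: [-7.4, 1.1, 7.9]
width: 0.0345
grip_force: 16.0
```

Call:
{"name": "carry_out", "arguments": {"moves": [[0.2, -0.03, 0, 0, 0, 0], [0.25, 0, 0, 0, 0, 0], [0.25, 0, 0, 0, 0, 0], [0.25, 0, 0, 0, 0, 0], [0.25, 0, 0, 0, 0, 0], [0.25, 0, 0, 0, 0, 0], [0.25, 0, 0, 0, 0, 0], [0.25, 0, 0, 0, 0, 0], [0.25, 0, 0, 0, 0, 0], [0.25, 0, 0, 0, 0, 0], [0.25, 0, 0, 0, 0, 0], [0.25, 0, 0, 0, 0, 0], [0.25, 0, 0, 0, 0, 0], [0.25, 0, 0, 0, 0, 0], [0.25, 0, 0, 0, 0, 0], [0.25, 0, 0, 0, 0, 0], [0.25, 0, 0, 0, 0, 0], [0.25, 0, 0, 0, 0, 0], [0, 0, 0, 0, 0, 0], [0, 0, 0, 0, 0, 0]]}}

```text
time: 48.08
ee_pos: [0.5316, -0.1396, 0.0378]
eef_rot: [0.67, 0.742, 0.0, -0.001]
ft_force: [-7.0, 1.3, 9.6]
width: 0.0343
grip_force: 16.0
```

```bash
python3 - <<'E'
from h import *
s=read_state(); print(st(s['ee_pos']).round(4),s['width'],s['ft_force'].round(1))
t=snap('top'); P=cloud(t); q=st(P); H,S,V=hsv(t); b=(H>100)&(H<125)&(S>100)&(abs(q[...,0])<.06)&(q[...,1]>-.35)&(q[...,1]<-.05)
print(np.median(np.c_[q[b],P[b][:,2]],0).round(4))
E
```

```text
[-0.0006 -0.4101] 0.03430295964075848 [-7.   1.3  9.6]
[-0.0099 -0.1277  0.0328]
```

Call:
{"name": "carry_out", "arguments": {"moves": [[0.2, 0, 0, 0, 0, 0], [0.2, 0, 0, 0, 0, 0], [0.1, 0, 0, 0, 0, 0], [0, 0, 0, 0, 0, 0], [0, 0, 0, 0, 0, 0]]}}

```text
time: 48.75
ee_pos: [0.5296, -0.1197, 0.0378]
eef_rot: [0.67, 0.742, 0.0, -0.001]
ft_force: [-6.2, 0.6, 10.0]
width: 0.0342
grip_force: 16.0
```

Call:
{"name": "carry_out", "arguments": {"moves": [[0, 0, 0, 0, 0, 0], [0, 0, 0, 0, 0, 0], [0.06, 0, 0, 0, 0, 0], [0.06, 0, 0, 0, 0, 0], [0.06, 0, 0, 0, 0, 0], [0.06, 0, 0, 0, 0, 0], [0.06, 0, 0, 0, 0, 0], [0, 0, 0, 0, 0, 0], [0, 0, 0, 0, 0, 0]], "force": 3.8}}

```text
time: 49.88
ee_pos: [0.5296, -0.1085, 0.0378]
eef_rot: [0.67, 0.742, 0.0, -0.0]
ft_force: [3.0, 1.3, 5.2]
width: 0.0368
grip_force: 3.8
```

Call:
{"name": "carry_out", "arguments": {"moves": [[0.06, 0, 0, 0, 0, 0], [0.06, 0, 0, 0, 0, 0], [0, 0, 0, 0, 0, 0], [0, 0, 0, 0, 0, 0]], "force": 3.5}}

```text
time: 50.38
ee_pos: [0.529, -0.1039, 0.0378]
eef_rot: [0.67, 0.742, 0.0, -0.0]
ft_force: [4.1, 0.9, 5.6]
width: 0.0369
grip_force: 3.5
```

```bash
python3 - <<'E'
from h import *
s=read_state(); print(st(s['ee_pos']).round(4),s['width'],s['ft_force'].round(1))
t=snap('top'); P=cloud(t); q=st(P); H,S,V=hsv(t); b=(H>100)&(H<125)&(S>100)&(abs(q[...,0])<.06)&(q[...,1]>-.35)&(q[...,1]<-.05)
print(np.median(np.c_[q[b],P[b][:,2]],0).round(4))
E
```

```text
[ 0.0004 -0.3744] 0.036933152940393725 [4.1 0.9 5.6]
[-0.0081 -0.0915  0.0327]
```

Call:
{"name": "carry_out", "arguments": {"moves": [[0, 0.03, 0, 0, 0, 0], [0, 0.03, 0, 0, 0, 0], [0, 0, 0, 0, 0, 0], [0, 0, 0, 0, 0, 0]], "force": 3}}

```text
time: 50.92
ee_pos: [0.5293, -0.104, 0.0369]
eef_rot: [0.671, 0.742, -0.001, -0.002]
ft_force: [-5.7, 0.1, 4.7]
width: 0.0369
grip_force: 3.0
```

Call:
{"name": "carry_out", "arguments": {"moves": [[0, -0.03, 0, 0, 0, 0], [-0.05, 0, 0, 0, 0, 0], [-0.05, 0, 0, 0, 0, 0], [-0.05, 0, 0, 0, 0, 0], [0, 0, 0, 0, 0, 0], [0, 0, 0, 0, 0, 0]]}}

```text
time: 51.68
ee_pos: [0.531, -0.1107, 0.0379]
eef_rot: [0.671, 0.742, 0.0, 0.001]
ft_force: [1.6, -1.0, -4.3]
width: 0.0394
grip_force: 3.0
```

```bash
python3 - <<'E'
from h import *
s=read_state(); print(st(s['ee_pos']).round(4),s['width'],s['ft_force'].round(1))
t=snap('top'); P=cloud(t); q=st(P); H,S,V=hsv(t); b=(H>100)&(H<125)&(S>100)&(abs(q[...,0])<.06)&(q[...,1]>-.35)&(q[...,1]<-.05)
print(np.median(np.c_[q[b],P[b][:,2]],0).round(4), b.sum())
E
```

```text
[ 0.0016 -0.3813] 0.03938648139788647 [ 1.6 -1.  -4.3]
[-0.0078 -0.0977  0.0321] 100
```

Call:
{"name": "carry_out", "arguments": {"moves": [[0, 0, 0, 0, 0, 0], [0, 0, 0, 0, 0, 0], [0, 0, -0.4, 0, 0, 0], [0, 0, -0.9, 0, 0, 0], [0, 0, -0.9, 0, 0, 0], [0, 0, -0.9, 0, 0, 0], [0, 0, -0.9, 0, 0, 0], [0, 0, 0, 0, 0, 0], [0, 0, 0, 0, 0, 0]], "fingers": 60}}

```text
time: 52.85
ee_pos: [0.5303, -0.11, 0.1977]
eef_rot: [0.67, 0.742, 0.0, -0.0]
ft_force: [-0.3, -0.0, -0.3]
width: 0.06
grip_force: 0.0
```

```bash
python3 - <<'E'
from h import *
c=snap('wrist','w10.png'); H,S,V=hsv(c); P=cloud(c)
m=((H<6)|(H>174))&(S>150)&(V>100); m[300:]=0; m[:,:250]=0; m[:,370:]=0
for b,t,ce in blobs(m): print('red',ce,t,st(onplane(c,*ce,.036)).round(4), st(onplane(c,t[0]+t[2],ce[1],.03)).round(4))
t=snap('top'); P=cloud(t); q=st(P); H,S,V=hsv(t); b=(H>100)&(H<125)&(S>100)&(abs(q[...,0])<.06)&(q[...,1]>-.35)&(q[...,1]<-.05)
print(np.median(np.c_[q[b],P[b][:,2]],0).round(4))
g=(H>45)&(H<85)&(S>100); g[:250]=0;g[340:]=0;g[:,:190]=0;g[:,:190]=0
for b,s_,ce in blobs(g,20): print('green',ce,P[b].mean(0).round(4),onplane(t,*ce,.1)[0].round(4))
togo([.457,.265,.17])
E
```

```text
red [342.32038835 221.30097087] [339 213   7  18 103] [[ 0.0214 -0.3758]] [[ 0.0252 -0.3771]]
[-0.0109 -0.0983  0.0328]
green [224.25 302.  ] [0.4566 0.2647 0.1082] [0.4564 0.2665 0.1   ]
at [ 0.53  -0.11   0.197] yawy 5.79 tilt [-0.001  0.    -1.   ] units [ 9.51 -0.87  0.68] turn None t 53.0 w 0.0598 F [0.8 0.  0.8]
```

The cap is out again at (342,221), 23 mm from the axis, 211.6 mm from the loading spot: latched in the curing hole. Now the start button.

Call:
{"name": "carry_out", "arguments": {"moves": [[0.9, -0.11, 0, 0, 0, 0], [0.9, -0.11, 0, 0, 0, 0], [0.9, -0.11, 0, 0, 0, 0], [0.9, -0.11, 0, 0, 0, 0], [0.9, -0.11, 0, 0, 0, 0], [0.9, -0.11, 0, 0, 0, 0], [0.9, -0.11, 0, 0, 0, 0], [0.9, -0.1, 0, 0, 0, 0], [0, 0, 0, 0, 0, 0], [0, 0, 0, 0, 0, 0]], "fingers": 0}}

```text
time: 54.2
ee_pos: [0.4668, 0.172, 0.1973]
eef_rot: [0.671, 0.742, -0.001, 0.0]
ft_force: [0.2, -0.4, 0.5]
width: 0.0004
grip_force: 0.0
```

```bash
python3 - <<'E'
from h import *
c=snap('wrist','w11.png'); H,S,V=hsv(c); P=cloud(c)
g=(H>45)&(H<85)&(S>100)&(c['range_z']>0)
for b,s_,ce in blobs(g,60): m=np.median(P[b],0); print('green',s_,ce,m.round(4),P[b].max(0).round(4),onplane(c,*ce,m[2])[0].round(4)); togo([*onplane(c,*ce,m[2])[0][:2],m[2]+.014])
E
```

```text
green [ 302   95   36   37 1001] [319.58741259 113.        ] [0.4577 0.2633 0.1088] [0.4691 0.2746 0.1109] [0.4577 0.2632 0.1088]
at [0.467  0.1717 0.1974] yawy 5.71 tilt [-0.    -0.001 -1.   ] units [ 2.3  -0.    1.86] turn None t 54.2 w 0.0004 F [-0.3 -0.8 -0. ]
```

Call:
{"name": "carry_out", "arguments": {"moves": [[0.8, 0, 0, 0, 0, 0], [0.8, 0, 0, 0, 0, 0], [0.7, 0, 0, 0, 0, 0], [0, 0, 0.6, 0, 0, 0], [0, 0, 0.6, 0, 0, 0], [0, 0, 0.5, 0, 0, 0], [0, 0, 0, 0, 0, 0], [0, 0, 0, 0, 0, 0], [0, 0, 0.07, 0, 0, 0], [0, 0, 0.07, 0, 0, 0], [0, 0, 0.07, 0, 0, 0], [0, 0, 0, 0, 0, 0], [0, 0, 0, 0, 0, 0]]}}

```text
time: 55.88
ee_pos: [0.4577, 0.2646, 0.1216]
eef_rot: [0.67, 0.742, 0.0, -0.0]
ft_force: [-0.2, 1.1, 3.1]
width: 0.0004
grip_force: 1.3
```

Call:
{"name": "carry_out", "arguments": {"moves": [[0, 0, 0.05, 0, 0, 0], [0, 0, 0.05, 0, 0, 0], [0, 0, 0, 0, 0, 0], [0, 0, 0, 0, 0, 0]]}}

```text
time: 56.38
ee_pos: [0.4578, 0.2647, 0.1183]
eef_rot: [0.67, 0.742, 0.0, -0.0]
ft_force: [-4.9, -0.9, 16.5]
width: 0.0007
grip_force: 8.1
```

Call:
{"name": "carry_out", "arguments": {"moves": [[0, 0, 0.03, 0, 0, 0], [0, 0, 0, 0, 0, 0], [0, 0, 0, 0, 0, 0]]}}

```text
time: 56.75
ee_pos: [0.4579, 0.2647, 0.118]
eef_rot: [0.671, 0.742, 0.0, -0.001]
ft_force: [-8.8, -4.4, 29.8]
width: 0.0002
grip_force: 14.8
```

Bottomed out (force rises steeply well above 5 N). Release and check.

Call:
{"name": "carry_out", "arguments": {"moves": [[0, 0, -0.3, 0, 0, 0], [0, 0, -0.8, 0, 0, 0], [0, 0, -0.9, 0, 0, 0], [0, 0, -0.9, 0, 0, 0], [-0.9, 0, 0, 0, 0, 0], [-0.9, 0, 0, 0, 0, 0], [-0.6, 0, 0, 0, 0, 0], [0, 0, 0, 0, 0, 0], [0, 0, 0, 0, 0, 0]]}}

```text
time: 57.88
ee_pos: [0.467, 0.17, 0.232]
eef_rot: [0.67, 0.742, 0.0, -0.0]
ft_force: [-1.0, 0.2, -0.2]
width: 0.0006
grip_force: 0.0
```

```bash
python3 - <<'E'
from h import *
c=snap('wrist'); H,S,V=hsv(c); P=cloud(c); g=(H>45)&(H<85)&(S>100)&(c['range_z']>0)
for b,s_,ce in blobs(g,60): print('green z',np.median(P[b],0).round(4))
s=snap('scene'); cv2.imwrite('pics/end.png',cv2.resize(s['pixels'][190:330,180:480,::-1],None,fx=2.6,fy=2.6,interpolation=cv2.INTER_CUBIC))
E
```

```text
green z [0.4578 0.2632 0.1088]
```

View pics/end.png

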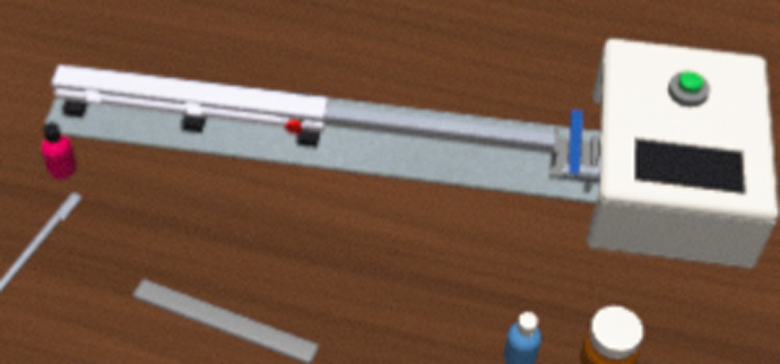

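The scene shows the tray under the lamp, red cap out at (294,126) by the end hole, the clamp handle flat at (575,140), the green button sprung back (690,82) and bystanders in place. Hand in.

```bash
python3 -c "
from bench import r
print(r.close_job())"
```

```text
the job is handed in; nothing more can be done
None
```

The job is handed in, with no verdict returned: both samples on the table (purple and blue) are clamped fully down in the tray, the tray is latched in the curing hole, and the start button was pressed to its stop and sprang back.

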